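Pack a set of pour-painted rounds for the craft fair

ROBOT

A 6-joint arm with a two-finger parallel gripper is mounted at the origin on the work surface. World frame = base frame: x ahead of the robot, y to its left, z up, the work surface at z = 0. Lengths are in m, angles in degrees, forces in N, time in s.
With the tool pointing down it reaches from about 0.4 to 0.825 m from the base axis. Payload 7 kg.
Tool frame: the origin (TCP) lies between the finger pads; the fingertips stand 11 mm ahead of it and the grasp point (between the pads) lies 8 mm behind it; z points along the fingers, y is the direction in which the jaws open and shut (so a half turn about z gives the same grasp; the last joint's range is limited). The gripper opens to 88 mm and grips with 3 to 60 N. Pads are 19 mm wide; open, the fingers measure 130 mm over their backs; the gripper's body (78 mm by 193 mm) begins 47 mm behind the grasp point.
Start: joints at [93.455, 20.546, 0.682, 0, -70.136, -16.507], TCP at [0.152, 0.658, 0.238] pointing down, gripper open.
Joint ranges: [-176.03, 176.03], [-82.01, 121.73], [-58.28, 71.71], [-173.87, 95.51], [-174.79, -0.11], [-173.66, 173.66]. Speed limits (degrees/s): [136.94, 136.94, 172.46, 180, 180, 180].

INTERFACE

Orientations are given as [roll, pitch, yaw] about the fixed x, y, z axes, in that order (R = Rz(yaw) Ry(pitch) Rx(roll)).
In Python, from plant import r gives the robot as it stands.
- The arm moves only by the shell command python3 -m inch 'ROWS' [OPENING] [FORCE]. ROWS is JSON, a list of rows, each an object of numbers: "x", "y", "z": the shift along the tool's x, y, z as a fraction of full scale; "yaw": the turn about the tool's z as a fraction of full scale. In form: [{"x": .., "y": .., "z": .., "yaw": ..}, ...]. A call has 1 to 5 rows; each row shifts and turns the pose as measured when the row begins, along the tool's axes as they then stand; what a row does not reach is not made up. Full scale, the value 1, is 0.025 m for a shift and 4 degrees for a turn. A row lasts 1/12 s, in which the tool goes at most 41.7 mm and 7.16 degrees, less where a joint would pass 70% of its speed; a pose out of reach is approached as far as the arm can. A call with a number of a shift or a turn outside -1 to 1 is refused whole. A call with a gripper value outside its range is refused whole. OPENING is the opening, from -1 (shut) to 1 (fully open), set as the call begins (- or left out, the last holds). The fingers move at their own pace and stop on an object; FORCE is the grip in N (left out, the last holds). Time passes only in rows, so rows that do not move let the fingers close. It gives the time, the measured TCP pose, the force and the opening at its end, in the units of the state.
- r.get_state(): the state, without advancing time (a new reading comes with each control period).
- r.capture(name): name is "side" or "top" or "wrist"; returns (picture, depth): 400x640x3 uint8, red, green, blue; 400x640 float32, m along the optical axis (not along the pixel's ray), 0 where there is no reading.
- r.camera_info(name): a dict with "mtx" (3x3 intrinsics, pixels), "pose" (4x4, takes a point from camera to world coordinates). Camera axes: x right, y down, z forward; pixel columns grow to the right and rows downward; lengths in m; the calibration is good to about 2 mm. A picture is of the moment at which its call begins: read the wrist's pose just before it. camera_info takes no time and is no camera call; for the wrist camera it gives the pose at the moment of the call.
- r.close_job(): hands the job in, once; it reports no verdict.
The state is a dict: "time_s": time; "joints": joint angles; "qd": joint speeds; "joint_torque": joint torques, N m; "tcp_pos": TCP position; "eef_rot": TCP orientation; "contact_force": force on the tool from outside, world axes, zero at the start; "moment": the same for the moment, N m; "gripper_width": finger opening in m.
Only numpy, scipy, OpenCV 4.12 (cv2) and the standard library are available. Lean on these libraries where they do the work, as an engineer would, in place of code of your own. Each camera call takes 0.05 s, during which the arm holds its last target. There are 200 camera calls.

TASK

Finish packing one set of painted wooden rounds for the craft fair: stack rounds from the drying tray flat in the clear tube until the top of the stack is level with the orange line, counting any already inside, then put the cork cap fully on and stand the closed tube upright on the free felt pad of the display step. Also lay one more round on the little sloping easel, against its lip, as the sample; leave the spare rounds lying on the tray and the other things on the bench where they are.

Things in the scene. Friction and masses are not known exactly. Their poses are not given: they have to be found in the camera images.
- round1: One of six to eight identical painted wooden rounds that dry flat on the tray (None if absent): a disc 50 mm in diameter and 12 mm thick, 18 g, poured in sea-greens and blues, both faces alike. Origin at the centre of the disc, mid thickness; z is its axis.
- round2: One of six to eight identical painted wooden rounds that dry flat on the tray (None if absent): a disc 50 mm in diameter and 12 mm thick, 18 g, poured in sea-greens and blues, both faces alike. Origin at the centre of the disc, mid thickness; z is its axis.
- round3: One of six to eight identical painted wooden rounds that dry flat on the tray (None if absent): a disc 50 mm in diameter and 12 mm thick, 18 g, poured in sea-greens and blues, both faces alike. Origin at the centre of the disc, mid thickness; z is its axis.
- round4: One of six to eight identical painted wooden rounds that dry flat on the tray (None if absent): a disc 50 mm in diameter and 12 mm thick, 18 g, poured in sea-greens and blues, both faces alike. Origin at the centre of the disc, mid thickness; z is its axis.
- round5: One of six to eight identical painted wooden rounds that dry flat on the tray (None if absent): a disc 50 mm in diameter and 12 mm thick, 18 g, poured in sea-greens and blues, both faces alike. Origin at the centre of the disc, mid thickness; z is its axis.
- round6: One of six to eight identical painted wooden rounds that dry flat on the tray (None if absent): a disc 50 mm in diameter and 12 mm thick, 18 g, poured in sea-greens and blues, both faces alike. Origin at the centre of the disc, mid thickness; z is its axis.
- round7: One of six to eight identical painted wooden rounds that dry flat on the tray (None if absent): a disc 50 mm in diameter and 12 mm thick, 18 g, poured in sea-greens and blues, both faces alike. Origin at the centre of the disc, mid thickness; z is its axis.
- round8: One of six to eight identical painted wooden rounds that dry flat on the tray (None if absent): a disc 50 mm in diameter and 12 mm thick, 18 g, poured in sea-greens and blues, both faces alike. Origin at the centre of the disc, mid thickness; z is its axis.
- packed1: One of the one or two painted rounds that are already in the tube at the start (None if absent): the same disc, 50 mm across and 12 mm thick, origin at its centre, z its axis.
- packed2: One of the one or two painted rounds that are already in the tube at the start (None if absent): the same disc, 50 mm across and 12 mm thick, origin at its centre, z its axis.
- tube: Loose clear plastic packing tube, standing upright, open at the top and closed below: outside diameter 62 mm, wall 3 mm (bore 56 mm), 88 mm tall, floor 4 mm thick, about 110 g empty. Rounds lie in it one on another, so the k-th round's centre is 4 + 12 k - 6 mm above the origin. An orange fill line runs round it 76 mm above its underside, that is 72 mm above its inner floor. Origin at the centre of its underside, z up along its axis.
- tube_fill (a point): Point on the tube's axis 70 mm above its underside: where the centre of the top round lies when the stack's top is level with the orange line (six rounds).
- cap: Loose cork cap of the tube, 30 g: a flange 60 mm across and 10 mm thick to grip it by (2 mm less than the tube, so that fingers closing on the capped tube meet the tube), and below it a tapered plug, 52 mm across at the flange and 45 mm at its foot, 8 mm deep, that sits loosely in the bore. It starts on the bench, plug down. Origin at the centre of the flange's underside (8 mm above the bench at the start; level with the tube's rim when it is on), z up.
- tray: Fixed shallow aluminium drying tray lying on the bench, 240 mm (its x) by 310 mm (its y), floor 2 mm thick, lip 8 mm high from the bench all round. Origin at the centre of its underside. The rounds lie in two rows along y, about 104 mm apart.
- riser: Fixed narrow pine display step: top board 75 mm deep (its x) and 240 mm long (its y), its top 70 mm above the bench. A packed and capped tube, 98 mm tall and 62 mm wide, is fixed on it at y = -60 mm. Origin at the centre of its footprint on the bench.
- riser_pad (a point): Centre of the round grey felt pad (66 mm across) on top of the display step, at y = +60 mm on the riser, 70 mm above the bench: the free place for the tube. The pad is flush with the board.
- easel_rest: The sloping rest of a small fixed wooden display easel, its upper face inclined 30 degrees: z is the outward normal of the slope, x points up the slope, y across it. Two narrow bars, 31 mm wide in all (a round overhangs it by about 10 mm each side), 66 mm long, with a lip across the lower end: the lip's inner face is at x = -26 mm and it stands 10 mm above the slope. Origin on the upper face of the bars, 42 mm above the bench.
- easel_seat (a point): Point 6 mm above the slope at the origin of easel_rest: where a round's centre lies when it rests flat on the slope; against the lip it is 1 mm lower down the slope.
- paint_bottle: Bystander: red paint bottle with a white cap, 48 mm across, 130 mm tall. Leave it alone.
- glue_jar: Bystander: white jar with a blue lid, 60 mm across, 65 mm tall. Leave it alone.
- mixing_cup: Bystander: empty white mixing cup, 64 mm across the rim, 50 mm tall. Leave it alone.
- palette_knife: Bystander: palette knife lying on the bench, 200 mm long. Leave it alone.
- paint_brush: Bystander: small flat paint brush lying on the bench, red handle, 180 mm long. Leave it alone.
- tape_roll: Bystander: yellow ring of masking tape lying flat, 90 mm across, 25 mm tall. Leave it alone.

How it is judged:
By the outcome, as a careful person would: the job done as asked, in the order asked, and still so for the second after the job is handed in, with the robot touching nothing.
Of round1, round2, round3, round4, round5, round6, round7 only 6 to 7 are there at a start; the rules pass over those that are not, and their reading is None.
Of packed2, round8 only 1 to 2 are there at a start; the rules pass over those that are not, and their reading is None.
At some moment in a run one of round1, round2, round3, round4, round5, round6, round7, round8, cap may be knocked a few centimetres aside while the robot is not near it.
It also fails if it takes over 200 s, if anything falls off the work surface, if the arm or the gripper's body presses on something with over 40 N, if the wrist force passes 120 N, or if a joint passes its speed limit or range.

## Working session

There is one attempt and no reset: what is moved stays moved. The work goes in short steps, Python scripts to look and compute and a shell command to move; the robot and the scene stay as the last step left them, time stands still between calls to the robot, and variables do not carry over. Pictures are saved under pics/ and viewed, about 12 in all and at most 16, crops included, and the job is handed in when it is done.

```bash
ls; mkdir -p pics; cat > h.py <<'E'
import numpy as np, cv2
from plant import r
def snap(n,f):
    info=r.camera_info(n); im,d=r.capture(n)
    cv2.imwrite('pics/'+f+'.png',im[:,:,::-1]); np.savez('pics/'+f,im=im,d=d,K=info['mtx'],T=info['pose'])
    return im,d,np.array(info['mtx']),np.array(info['pose'])
def cloud(d,K,T):
    v,u=np.mgrid[:d.shape[0],:d.shape[1]]
    p=np.stack([(u-K[0,2])/K[0,0]*d,(v-K[1,2])/K[1,1]*d,d],-1)
    return p@T[:3,:3].T+T[:3,3]
E
python3 - <<'E'
from h import *
for n in('top','side'):
    im,d,K,T=snap(n,n+'0'); print(n,K.tolist(),T.round(3).tolist())
print(r.get_state())
E
```

```text
pics
top [[476.9270346392874, 0.0, 320.4841337275336], [0.0, 476.9270346392874, 196.49055943035913], [0.0, 0.0, 1.0]] [[0.015, -0.982, 0.188, 0.315], [-1.0, -0.013, 0.014, 0.021], [-0.011, -0.189, -0.982, 1.395], [0.0, 0.0, 0.0, 1.0]]
side [[487.2348591371459, 0.0, 314.33682316203294], [0.0, 487.2348591371459, 203.2010389284003], [0.0, 0.0, 1.0]] [[-0.946, -0.247, 0.209, 0.253], [-0.324, 0.723, -0.611, 0.956], [0.0, -0.645, -0.764, 1.219], [0.0, 0.0, 0.0, 1.0]]
{'time_s': 0.1, 'joints': array([ 9.34557414e+01,  2.05869276e+01,  6.40120217e-01, -1.63908276e-02,
       -7.01348879e+01, -1.65078829e+01]), 'qd': array([-0.03251861, -0.00727822,  0.14407177,  0.04403217, -0.10126981,
       -0.04009284]), 'joint_torque': array([-1.10089695e-03, -5.84166169e+01,  2.93748701e+01,  7.01551706e+00,
        1.00924724e-02, -5.90276227e-05]), 'tcp_pos': array([0.15236602, 0.6571651 , 0.23673348]), 'eef_rot': array([ 1.79917293e+02, -8.44124595e-03, -1.30577161e+01]), 'contact_force': array([ 0.16738096, -0.89523374, -0.81494411]), 'moment': array([ 0.0127118 , -0.00046702, -0.02615645]), 'gripper_width': 0.08786272379559769}
```

View pics/top0.png

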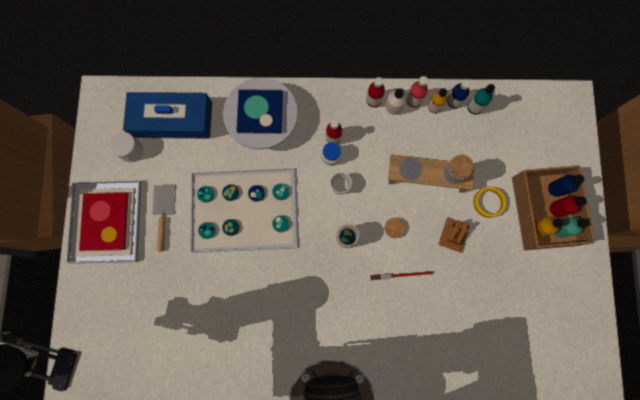

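View pics/side0.png

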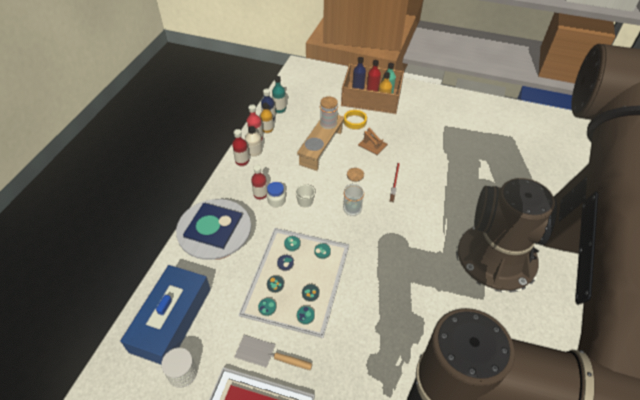

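The top view shows seven rounds on the tray (206,194), (231,192), (257,193), (282,191), (207,230), (231,227), (281,224). The tube is at (347,237), the cap at (395,228), the pad at (411,167), the easel at (455,235).

```bash
cat >> h.py <<'E'
def pix2w(u,v,z,K,T):
    d=T[:3,:3]@np.array([(u-K[0,2])/K[0,0],(v-K[1,2])/K[1,1],1.]); return T[:3,3]+d*(z-T[2,3])/d[2]
def rounds():
    """tray rounds from top view: cloud points 8..18 mm high in the tray region, clustered"""
    im,d,K,T=snap('top','top_r'); P=cloud(d,K,T)
    hsv=cv2.cvtColor(im,cv2.COLOR_RGB2HSV)
    m=((hsv[...,1]>90)|(hsv[...,2]<70)).astype(np.uint8)
    m[:, :195]=0; m[:, 294:]=0; m[:175]=0; m[245:]=0
    m=cv2.morphologyEx(m,cv2.MORPH_CLOSE,np.ones((5,5)))
    n,l,s,c=cv2.connectedComponentsWithStats(m)
    out=[]
    for i in range(1,n):
        if s[i,4]>80: out.append((pix2w(*c[i],.014,K,T)[:2].round(4).tolist(),s[i,2:].tolist(),float(np.median(P[l==i][:,2]).round(4))))
    return out
E
python3 - <<'E'
from h import *
for o in rounds(): print(o)
z=np.load('pics/top0.npz');d,K,T,im=z['d'],z['K'],z['T'],z['im'];P=cloud(d,K,T)
# table plane level
print('bench z',np.median(P[255:270,200:330,2]), np.median(P[150:165,500:510,2]))
for n,(u,v) in dict(tube=(347,237),cap=(395,228),pad=(411,167),packed=(460,168),easel=(455,235)).items():
    q=P[v-16:v+17,u-16:u+17].reshape(-1,3)
    print(n,P[v,u].round(4), 'zmax',np.percentile(q[:,2],[90,98]).round(4))
def fit(mask,name):
    q=P[mask]; c,rad=cv2.minEnclosingCircle(q[:,:2].astype(np.float32)); print(name,len(q),q.mean(0).round(4),np.round(c,4),round(rad,4))
def box(u0,u1,v0,v1):
    b=np.zeros(d.shape,bool); b[v0:v1,u0:u1]=1; return b
fit(box(330,366,215,255)&(P[...,2]>.075),'tube rim')
fit(box(380,412,212,245)&(P[...,2]>.011),'cap')
fit(box(440,485,145,190)&(P[...,2]>.155),'fixedcap')
b=box(385,480,150,195)&(abs(P[...,2]-.07)<.008); q=P[b]; print('board',cv2.minAreaRect(q[:,:2].astype(np.float32)))
b=box(435,475,215,255)&(P[...,2]>.02); q=P[b]; print('easel',cv2.minAreaRect(q[:,:2].astype(np.float32)),q[:,2].max()); 
c=im
cr=np.hstack([cv2.resize(c[205:260,325:380],(400,400),interpolation=3),cv2.resize(c[205:260,430:485],(400,400),interpolation=3)])
cv2.imwrite('pics/c1.png',cr[:,:,::-1])
E
```

```text
([0.5895, 0.3058], [16, 16, 201], 0.0131)
([0.5941, 0.1589], [16, 15, 196], 0.0128)
([0.5832, 0.3803], [16, 16, 198], 0.0134)
([0.5889, 0.2268], [16, 15, 171], 0.0135)
([0.4978, 0.155], [16, 16, 196], 0.0133)
([0.4857, 0.2998], [17, 15, 208], 0.0132)
([0.4755, 0.37], [17, 15, 209], 0.0133)
bench z -0.000423647166263863 -0.0009170199056897088
tube [ 0.4601 -0.0384  0.024 ] zmax [0.0747 0.0885]
cap [ 0.4889 -0.1777  0.017 ] zmax [0.0186 0.0214]
pad [ 0.659  -0.2188  0.0666] zmax [0.0727 0.0756]
packed [ 0.632  -0.33    0.1664] zmax [0.1686 0.1717]
easel [ 0.4725 -0.3539  0.004 ] zmax [0.0439 0.0554]
tube rim 110 [ 0.4554 -0.0357  0.1201] [ 0.4023 -0.0129] 0.0939
cap 327 [ 0.4892 -0.1752  0.0257] [ 0.4125 -0.089 ] 0.1471
fixedcap 438 [ 0.6319 -0.3265  0.1918] [ 0.4856 -0.1693] 0.2557
board ((0.6463678479194641, -0.2756854295730591), (0.2410118579864502, 0.07666421681642532), 84.19064331054688)
easel ((0.38868820667266846, -0.1865364909172058), (0.06306947767734528, 0.4357997179031372), 27.8349666595459) 1.3947986341767955
```

View pics/c1.png

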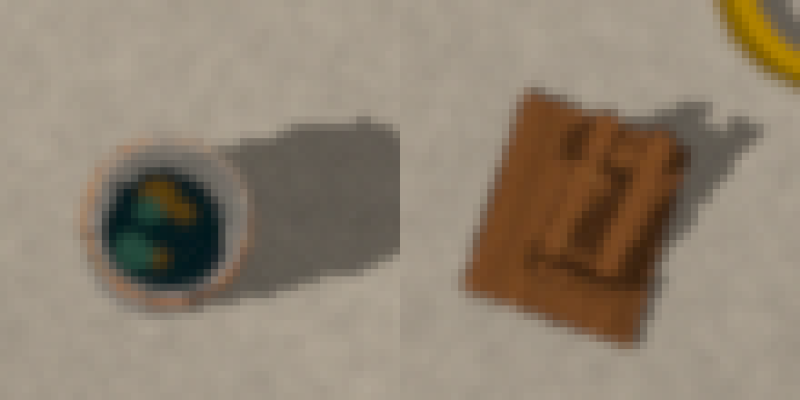

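The tube (left) holds at least one round; the easel (right) shows two bars rising to the upper right and a lip at the bottom. I'll test motions while heading over the tray.

```bash
cat > go.py <<'E'
import sys; from h import *
# go.py x y z [yaw]: remaining shift in tool units (x,y,z of 25 mm; yaw of 4 deg)
a=[float(v) for v in sys.argv[1:]]; s=r.get_state(); from scipy.spatial.transform import Rotation as R
M=R.from_euler('xyz',s['eef_rot'],degrees=True).as_matrix()
print('tool units',(M.T@(np.array(a[:3])-s['tcp_pos'])/.025).round(2),'at',s['tcp_pos'].round(4),s['eef_rot'].round(2),'t',round(s['time_s'],2),'w',round(s['gripper_width'],4),'F',s['contact_force'].round(1))
if len(a)>3: print('yaw units',round((((s['eef_rot'][2]-a[3]+180)%360)-180)/4,2))
E
python3 -m inch '[{"x":1,"y":0,"z":0,"yaw":1},{"x":1,"y":0,"z":0,"yaw":1},{"x":1,"y":0,"z":0,"yaw":1},{"x":1,"y":0,"z":0,"yaw":1},{"x":1,"y":0,"z":0,"yaw":1}]'
python3 -m inch '[{"x":0,"y":0,"z":0,"yaw":0}]'; python3 go.py 0.53 0.27 0.30 -90
```

```text
time_s: 0.57
tcp_pos: [0.2673, 0.6127, 0.2342]
eef_rot: [179.7, -0.1, -33.4]
contact_force: [-0.4, 0.2, 0.0]
gripper_width: 0.0876
time_s: 0.65
tcp_pos: [0.2703, 0.6105, 0.2339]
eef_rot: [179.7, -0.1, -33.8]
contact_force: [-0.5, 0.4, -0.7]
gripper_width: 0.088
tool units [16.21  5.57 -2.58] at [0.2703 0.6105 0.2339] [ 1.7969e+02 -1.2000e-01 -3.3750e+01] t 0.65 w 0.088 F [-0.5  0.4 -0.7]
yaw units 14.06
```

```bash
A='{"x":1,"y":-0.3,"z":-0.2,"yaw":1}'
python3 -m inch '[{"x":1,"y":-0.3,"z":-0.2,"yaw":1},{"x":1,"y":-0.3,"z":-0.2,"yaw":1},{"x":1,"y":-0.3,"z":-0.2,"yaw":1},{"x":1,"y":-0.3,"z":-0.2,"yaw":1},{"x":1,"y":-0.3,"z":-0.2,"yaw":1}]' >/dev/null
python3 -m inch '[{"x":1,"y":-0.3,"z":-0.2,"yaw":1},{"x":1,"y":-0.3,"z":-0.2,"yaw":1},{"x":1,"y":-0.3,"z":-0.2,"yaw":1},{"x":1,"y":-0.3,"z":-0.2,"yaw":1},{"x":1,"y":-0.3,"z":-0.2,"yaw":1}]' >/dev/null
python3 -m inch '[{"x":1,"y":-0.3,"z":-0.2,"yaw":1},{"x":1,"y":-0.3,"z":-0.2,"yaw":1},{"x":1,"y":-0.3,"z":-0.2,"yaw":1},{"x":1,"y":-0.3,"z":-0.2,"yaw":1},{"x":0,"y":0,"z":0,"yaw":0}]' 
python3 go.py 0.53 0.27 0.30 -90; python3 - <<'E'
from h import *
im,d,K,T=snap('wrist','w1'); print(T.round(3).tolist(),K.tolist())
E
```

```text
time_s: 1.9
tcp_pos: [0.5313, 0.3568, 0.3015]
eef_rot: [179.6, -0.9, -92.1]
contact_force: [-0.5, 0.0, 0.2]
gripper_width: 0.0876
tool units [ 3.47 -0.08  0.12] at [0.5313 0.3568 0.3015] [179.61  -0.94 -92.14] t 1.9 w 0.0876 F [-0.5  0.   0.2]
yaw units -0.54
[[-0.999, 0.038, 0.005, 0.53], [0.037, 0.955, 0.294, 0.275], [0.007, 0.294, -0.956, 0.45], [0.0, 0.0, 0.0, 1.0]] [[360.80544503452546, 0.0, 320.41713682215254], [0.0, 360.80544503452546, 201.32621182729397], [0.0, 0.0, 1.0]]
```

View pics/w1.png

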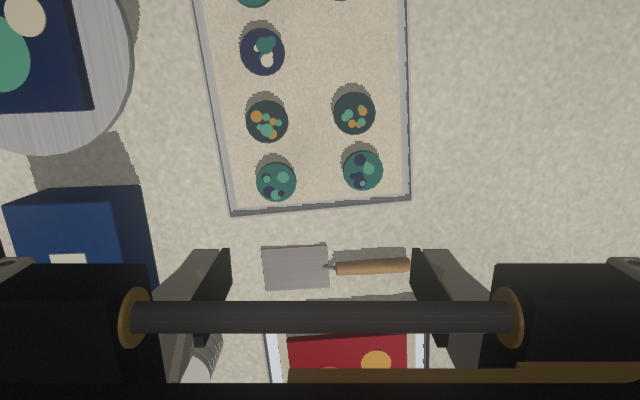

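The wrist picture shows tray rounds at (262,52), (266,121), (354,112), (276,182), (362,170); camera sits ahead of the tool along +x. I'll compare wrist and top estimates.

```bash
cat >> h.py <<'E'
def discs(d,K,T,zlo=.010,zhi=.019,rad=.025):
    """flat tops of given height: connected pixels, circle centre in world"""
    P=cloud(d,K,T); m=((d>0)&(P[...,2]>zlo)&(P[...,2]<zhi)).astype(np.uint8)
    m=cv2.morphologyEx(m,cv2.MORPH_OPEN,np.ones((3,3))); n,l,s,c=cv2.connectedComponentsWithStats(m); out=[]
    for i in range(1,n):
        q=P[l==i]
        if s[i,4]<60: continue
        (cx,cy),(w,h),a=cv2.minAreaRect(q[:,:2].astype(np.float32))
        if abs(w-2*rad)<.012 and abs(h-2*rad)<.012: out.append(np.r_[cx,cy,np.median(q[:,2]),w,h].round(4).tolist())
    return out
E
python3 - <<'E'
from h import *
for f in('w1','top0'):
    z=np.load(f'pics/{f}.npz'); print(f)
    for o in discs(z['d'],z['K'],z['T']): print(o)
E
```

```text
w1
[0.5915, 0.2315, 0.0138, 0.0492, 0.0487]
[0.4877, 0.3026, 0.0137, 0.0484, 0.0485]
[0.5922, 0.3085, 0.0138, 0.0478, 0.0491]
[0.4782, 0.3726, 0.0138, 0.0481, 0.0488]
[0.5868, 0.3828, 0.0137, 0.0487, 0.0487]
top0
[0.5976, 0.1603, 0.0138, 0.0396, 0.0415]
[0.5845, 0.3831, 0.014, 0.0441, 0.045]
[0.4982, 0.154, 0.0142, 0.0448, 0.0415]
[0.4761, 0.372, 0.0143, 0.0447, 0.0402]
```

```bash
python3 go.py 0.488 0.3025 0.05 -90
python3 -m inch '[{"x":0.7,"y":0.6,"z":1,"yaw":-0.5},{"x":0.7,"y":0.6,"z":1,"yaw":0},{"x":0.7,"y":0.5,"z":1,"yaw":0},{"x":0,"y":0,"z":1,"yaw":0},{"x":0,"y":0,"z":1,"yaw":0}]' 0.5
python3 -m inch '[{"x":0,"y":0,"z":1,"yaw":0},{"x":0,"y":0,"z":1,"yaw":0},{"x":0,"y":0,"z":1,"yaw":0},{"x":0,"y":0,"z":1,"yaw":0},{"x":0,"y":0,"z":0,"yaw":0}]'
python3 go.py 0.488 0.3025 0.019 -90
```

```text
tool units [ 2.12  1.56 10.08] at [0.5308 0.3582 0.3008] [179.57  -0.92 -91.96] t 1.95 w 0.0878 F [-0.1 -0.8 -0.4]
yaw units -0.49
time_s: 2.37
tcp_pos: [0.4869, 0.3062, 0.1771]
eef_rot: [180.0, -0.4, -89.5]
contact_force: [0.3, 0.2, -0.4]
gripper_width: 0.0665
time_s: 2.78
tcp_pos: [0.4814, 0.3057, 0.0676]
eef_rot: [179.6, -0.6, -89.0]
contact_force: [-1.0, -1.9, -0.6]
gripper_width: 0.0656
tool units [ 0.11 -0.27  1.94] at [0.4814 0.3057 0.0676] [179.64  -0.65 -89.04] t 2.78 w 0.0656 F [-1.  -1.9 -0.6]
yaw units 0.24
```

```bash

python3 -m inch '[{"x":0.1,"y":-0.3,"z":0.7,"yaw":0},{"x":0,"y":0,"z":0.6,"yaw":0},{"x":0,"y":0,"z":0.5,"yaw":0},{"x":0,"y":0,"z":0,"yaw":0}]'
python3 go.py 0.488 0.3025 0.019 -90
```

```text
time_s: 3.12
tcp_pos: [0.4888, 0.3058, 0.0229]
eef_rot: [179.6, -0.7, -88.6]
contact_force: [-0.5, -0.6, 0.8]
gripper_width: 0.0657
tool units [0.13 0.03 0.16] at [0.4888 0.3058 0.0229] [179.65  -0.7  -88.63] t 3.12 w 0.0657 F [-0.5 -0.6  0.8]
yaw units 0.34
```

```bash

python3 -m inch '[{"x":0.13,"y":0.03,"z":0.15,"yaw":0.3},{"x":0,"y":0,"z":0,"yaw":0}]'
python3 -m inch '[{"x":0,"y":0,"z":0,"yaw":0},{"x":0,"y":0,"z":0,"yaw":0},{"x":0,"y":0,"z":0,"yaw":0},{"x":0,"y":0,"z":0,"yaw":0},{"x":0,"y":0,"z":0,"yaw":0}]' -1 12
python3 -m inch '[{"x":0,"y":0,"z":-0.5,"yaw":0},{"x":0,"y":0,"z":-1,"yaw":0},{"x":0,"y":0,"z":-1,"yaw":0},{"x":0,"y":0,"z":-1,"yaw":0},{"x":0,"y":0,"z":-1,"yaw":0}]'
python3 -m inch '[{"x":1,"y":0,"z":-1,"yaw":0},{"x":1,"y":0,"z":-1,"yaw":0},{"x":1,"y":0,"z":-1,"yaw":0},{"x":1,"y":0,"z":-1,"yaw":0},{"x":1,"y":0,"z":-0.5,"yaw":0}]' 
python3 -m inch '[{"x":1,"y":0,"z":0,"yaw":0},{"x":1,"y":0,"z":-1,"yaw":0},{"x":1,"y":0,"z":-1,"yaw":0},{"x":1,"y":0,"z":0,"yaw":0},{"x":0,"y":0,"z":0,"yaw":0}]' 
python3 go.py 0.46 0.1 0.3 -90
```

```text
time_s: 3.28
tcp_pos: [0.4884, 0.3037, 0.0205]
eef_rot: [179.7, -0.7, -89.8]
contact_force: [0.2, -0.1, 0.1]
gripper_width: 0.0663
time_s: 3.7
tcp_pos: [0.4898, 0.3059, 0.0249]
eef_rot: [180.0, -0.4, -89.7]
contact_force: [0.0, 0.4, -0.7]
gripper_width: 0.0476
time_s: 4.12
tcp_pos: [0.4871, 0.3036, 0.1361]
eef_rot: [179.5, -0.9, -89.8]
contact_force: [0.6, 1.6, -0.5]
gripper_width: 0.0485
time_s: 4.53
tcp_pos: [0.4891, 0.1801, 0.2594]
eef_rot: [179.8, -0.7, -89.5]
contact_force: [0.6, 1.2, 0.7]
gripper_width: 0.0481
time_s: 4.95
tcp_pos: [0.4893, 0.0727, 0.3193]
eef_rot: [-179.8, -0.5, -89.5]
contact_force: [-0.7, -0.4, -0.0]
gripper_width: 0.0484
tool units [-1.11  1.16  0.76] at [0.4893 0.0727 0.3193] [-179.76   -0.49  -89.51] t 4.95 w 0.0484 F [-0.7 -0.4 -0. ]
yaw units 0.12
```

```bash

python3 -m inch '[{"x":0.7,"y":0,"z":0,"yaw":0},{"x":0.5,"y":0,"z":-0.5,"yaw":0},{"x":0,"y":0,"z":-0.3,"yaw":0},{"x":0,"y":0,"z":0,"yaw":0}]' 
python3 - <<'E'
from h import *
im,d,K,T=snap('wrist','w2'); print(r.get_state()['tcp_pos'],T[:3,3])
E
```

```text
time_s: 5.28
tcp_pos: [0.4886, 0.0401, 0.3418]
eef_rot: [-179.6, -0.4, -89.7]
contact_force: [0.6, -0.1, -0.8]
gripper_width: 0.0483
[0.48847246 0.04033182 0.34120467] [ 0.48850811 -0.04314225  0.48902562]
```

View pics/w2.png

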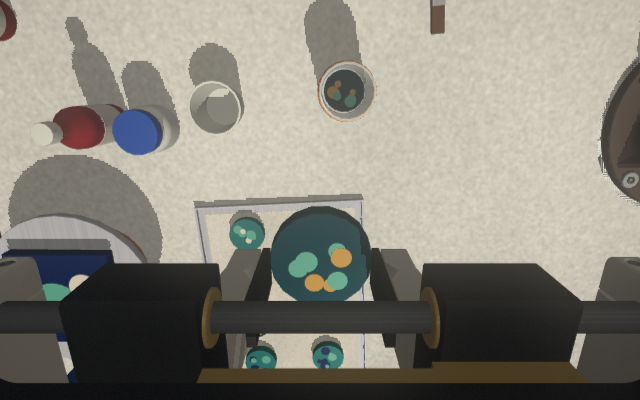

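The round is held level at (320,255); the tube is at (346,91). Measure the tube's rim and depth of its contents.

```bash
python3 - <<'E'
from h import *
z=np.load('pics/w2.npz');d,K,T=z['d'],z['K'],z['T'];P=cloud(d,K,T)
b=P[55:130,310:385].reshape(-1,3); print(np.histogram(b[:,2],bins=np.arange(-.004,.1,.004)))
q=b[(b[:,2]>.082)&(b[:,2]<.093)]; print(len(q),cv2.minAreaRect(q[:,:2].astype(np.float32)),cv2.minEnclosingCircle(q[:,:2].astype(np.float32)))
q=P[82:100,338:352,2]; print(np.median(q))
for lo,hi in((.012,.02),(.024,.032)):
    q=b[(b[:,2]>lo)&(b[:,2]<hi)];print(len(q),q.mean(0))
E
```

```text
(array([1775, 1120,   84,   27,   22,   30,   37,  863,  537,   30,   26,
         34,   31,   40,   27,   42,   33,   34,   50,   61,  117,   42,
        401,  135,    0]), array([-0.004,  0.   ,  0.004,  0.008,  0.012,  0.016,  0.02 ,  0.024,
        0.028,  0.032,  0.036,  0.04 ,  0.044,  0.048,  0.052,  0.056,
        0.06 ,  0.064,  0.068,  0.072,  0.076,  0.08 ,  0.084,  0.088,
        0.092,  0.096]))
556 ((0.462803453207016, -0.03794637322425842), (0.060951072722673416, 0.06093386933207512), 34.62849807739258) ((0.46275877952575684, -0.03783475235104561), 0.03088807500898838)
0.02765882107255313
52 [ 0.45037549 -0.03552737  0.01624656]
1400 [ 0.4626251  -0.03837514  0.02771701]
```

```bash
python3 - <<'E'
from h import *
z=np.load('pics/w2.npz');d,K,T=z['d'],z['K'],z['T'];P=cloud(d,K,T)
b=P[205:300,268:372].reshape(-1,3); q=b[(b[:,2]>.31)&(b[:,2]<.345)]
print(np.histogram(q[:,2],bins=np.arange(.31,.346,.002)))
t=q[q[:,2]>np.median(q[:,2])-.003]; print(np.median(t[:,2]),t.min(0),t.max(0), np.linalg.lstsq(np.c_[t[:,:2],np.ones(len(t))],t[:,2],rcond=None)[0])
E
python3 -m inch '[{"x":1,"y":0.5,"z":0.6,"yaw":0},{"x":1,"y":0.5,"z":1,"yaw":0},{"x":1,"y":0,"z":1,"yaw":0},{"x":0,"y":0,"z":1,"yaw":0},{"x":0,"y":0,"z":0,"yaw":0}]'
python3 go.py 0.4628 -0.038 0.104 -90
```

```text
(array([   0,    0,    0,    0,    9,   74,  109,  111,  122,  135, 4788,
       2496,   43,   24,   25,   17,   13]), array([0.31 , 0.312, 0.314, 0.316, 0.318, 0.32 , 0.322, 0.324, 0.326,
       0.328, 0.33 , 0.332, 0.334, 0.336, 0.338, 0.34 , 0.342, 0.344]))
0.331742122912292 [0.46463924 0.01229501 0.3286961 ] [0.5143815  0.05914029 0.34435311] [0.0201079  0.01672308 0.32137841]
time_s: 5.75
tcp_pos: [0.4637, -0.0339, 0.2469]
eef_rot: [-179.5, -0.2, -89.4]
contact_force: [-1.6, -0.1, -1.0]
gripper_width: 0.048
tool units [0.14 0.08 5.72] at [ 0.4637 -0.0339  0.2469] [-179.54   -0.22  -89.44] t 5.75 w 0.048 F [-1.6 -0.1 -1. ]
yaw units 0.14
```

```bash

python3 -m inch '[{"x":0,"y":0,"z":1,"yaw":0},{"x":0,"y":0,"z":1,"yaw":0},{"x":0,"y":0,"z":1,"yaw":0},{"x":0,"y":0,"z":0.8,"yaw":0},{"x":0,"y":0,"z":0,"yaw":0}]'
python3 go.py 0.4618 -0.035 0.1055 -90; python3 go.py 0.4618 -0.035 0.1055 -90
```

```text
time_s: 6.17
tcp_pos: [0.4671, -0.0309, 0.1518]
eef_rot: [-179.4, -0.2, -89.2]
contact_force: [-0.7, 0.2, -0.8]
gripper_width: 0.0482
tool units [0.15 0.23 1.85] at [ 0.4671 -0.0309  0.1518] [-179.38   -0.25  -89.24] t 6.17 w 0.0482 F [-0.7  0.2 -0.8]
yaw units 0.19
tool units [0.15 0.23 1.85] at [ 0.4671 -0.0309  0.1518] [-179.38   -0.25  -89.24] t 6.17 w 0.0482 F [-0.7  0.2 -0.8]
yaw units 0.19
```

```bash

python3 -m inch '[{"x":0.15,"y":0.23,"z":0.5,"yaw":0},{"x":0,"y":0,"z":0.4,"yaw":0},{"x":0,"y":0,"z":0.3,"yaw":0},{"x":0,"y":0,"z":0,"yaw":0}]'
python3 go.py 0.4618 -0.035 0.1055 -90
```

```text
time_s: 6.5
tcp_pos: [0.4652, -0.0319, 0.1244]
eef_rot: [-179.2, -0.3, -89.0]
contact_force: [-0.5, 0.4, -0.1]
gripper_width: 0.0482
tool units [0.12 0.15 0.75] at [ 0.4652 -0.0319  0.1244] [-179.22   -0.29  -88.97] t 6.5 w 0.0482 F [-0.5  0.4 -0.1]
yaw units 0.26
```

```bash

python3 -m inch '[{"x":0.12,"y":0.18,"z":0.1,"yaw":0.2},{"x":0.05,"y":0.05,"z":0.1,"yaw":0},{"x":0,"y":0,"z":0,"yaw":0}]'
python3 go.py 0.4618 -0.035 0.1055 -90; sleep 0; python3 - <<'E'
from h import *
im,d,K,T=snap('wrist','w3'); print(r.get_state()['tcp_pos'],r.get_state()['tcp_pos'],T[:3,3])
E
```

```text
time_s: 6.75
tcp_pos: [0.4612, -0.0356, 0.121]
eef_rot: [-179.0, -0.3, -89.8]
contact_force: [-0.6, 0.0, 0.4]
gripper_width: 0.0482
tool units [-0.03 -0.01  0.62] at [ 0.4612 -0.0356  0.121 ] [-179.05   -0.25  -89.79] t 6.75 w 0.0482 F [-0.6  0.   0.4]
yaw units 0.05
[ 0.46133128 -0.03553352  0.1212037 ] [ 0.46133128 -0.03553352  0.1212037 ] [ 0.45950851 -0.11914111  0.2680438 ]
```

View pics/w3.png

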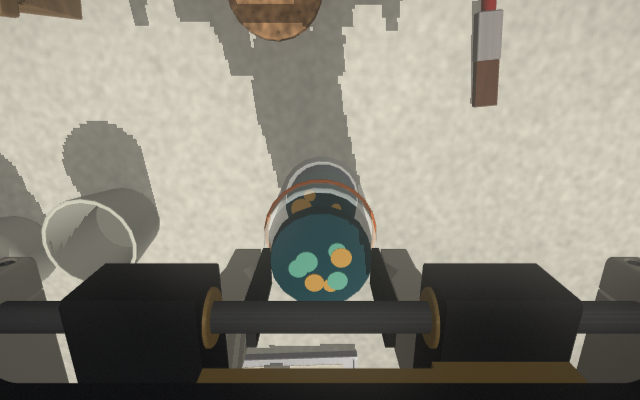

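The held round (270–370) is centred on the tube's rim (265–377). Lower and release.

```bash

python3 -m inch '[{"x":0,"y":0,"z":0.3,"yaw":0},{"x":0,"y":0,"z":0.25,"yaw":0},{"x":0,"y":0,"z":0.1,"yaw":0},{"x":0,"y":0,"z":0,"yaw":0}]'
python3 go.py 0.4618 -0.035 0.1055 -90
```

```text
time_s: 7.13
tcp_pos: [0.4624, -0.0356, 0.1045]
eef_rot: [-178.9, -0.2, -89.8]
contact_force: [0.3, -0.0, -0.4]
gripper_width: 0.0482
tool units [-0.02  0.02 -0.04] at [ 0.4624 -0.0356  0.1045] [-178.89   -0.21  -89.81] t 7.13 w 0.0482 F [ 0.3 -0.  -0.4]
yaw units 0.05
```

```bash

python3 -m inch '[{"x":0,"y":0,"z":0,"yaw":0},{"x":0,"y":0,"z":0,"yaw":0},{"x":0,"y":0,"z":0,"yaw":0},{"x":0,"y":0,"z":-0.4,"yaw":0},{"x":0,"y":0,"z":-1,"yaw":0}]' 0.5
python3 -m inch '[{"x":-1,"y":-0.4,"z":-1,"yaw":0},{"x":-1,"y":-0.4,"z":-1,"yaw":0},{"x":-1,"y":-0.4,"z":-1,"yaw":0},{"x":-1,"y":-0.2,"z":-1,"yaw":0},{"x":-1,"y":0,"z":-1,"yaw":0}]' 
python3 -m inch '[{"x":-1,"y":0,"z":0,"yaw":0},{"x":-1,"y":0,"z":0,"yaw":0},{"x":-1,"y":0,"z":0,"yaw":0},{"x":-1,"y":0,"z":0,"yaw":0},{"x":0,"y":0,"z":0,"yaw":0}]' >/dev/null
python3 - <<'E'
from h import *
print(r.get_state()['tcp_pos'],r.get_state()['eef_rot'])
im,d,K,T=snap('wrist','w4'); P=cloud(d,K,T)
for o in discs(d,K,T): print(o)
near=(np.hypot(P[...,0]-.4628,P[...,1]+.038)<.023); print('tube',near.sum(),np.percentile(P[near][:,2],[10,50,90]))
E
```

```text
time_s: 7.55
tcp_pos: [0.4589, -0.0362, 0.1359]
eef_rot: [-179.4, -0.3, -89.9]
contact_force: [-0.0, 0.7, -0.8]
gripper_width: 0.0652
time_s: 7.97
tcp_pos: [0.491, 0.0898, 0.2657]
eef_rot: [-179.6, -0.4, -90.2]
contact_force: [0.9, 0.0, 0.1]
gripper_width: 0.0659
[0.49450959 0.1997843  0.27486505] [-1.78830773e+02  5.02214284e-02 -9.00951853e+01]
[0.5008, 0.1567, 0.0137, 0.049, 0.0482]
[0.5966, 0.16, 0.0137, 0.0486, 0.0491]
[0.5912, 0.231, 0.0138, 0.0486, 0.0489]
[0.5896, 0.3045, 0.0137, 0.0399, 0.0496]Traceback (most recent call last):
  File "<stdin>", line 5, in <module>
    return _quantile_unchecked(
        a, q, axis, out, overwrite_input, method, keepdims, weights)
    return _ureduce(a,
                    func=_quantile_ureduce_func,
    ...<5 lines>...
                    overwrite_input=overwrite_input,
                    method=method)
    r = func(a, **kwargs)
    result = _quantile(arr,
                       quantiles=q,
    ...<2 lines>...
                       out=out,
                       weights=wgt)
    slices_having_nans = np.isnan(arr[-1, ...])
                                  ~~~^^^^^^^^^
IndexError: index -1 is out of bounds for axis 0 with size 0
```

```bash

python3 -m inch '[{"x":0.7,"y":-0.1,"z":1,"yaw":0},{"x":0.6,"y":-0.1,"z":1,"yaw":0},{"x":0.4,"y":0,"z":1,"yaw":0},{"x":0,"y":0,"z":1,"yaw":0},{"x":0,"y":0,"z":1,"yaw":0}]' >/dev/null
python3 -m inch '[{"x":0,"y":0,"z":1,"yaw":0},{"x":0,"y":0,"z":1,"yaw":0},{"x":0,"y":0,"z":1,"yaw":0},{"x":0,"y":0,"z":0.3,"yaw":0},{"x":0,"y":0,"z":0,"yaw":0}]' >/dev/null
python3 go.py 0.5008 0.1567 0.017 -90; python3 - <<'E'
from h import *
im,d,K,T=snap('top','t5'); P=cloud(d,K,T)
near=(np.hypot(P[...,0]-.4610,P[...,1]+.038)<.021); print('tube',near.sum(),np.percentile(P[near][:,2],[10,30,50,70,90]))
E
```

```text
tool units [-0.28  0.22  1.85] at [0.5051 0.1496 0.0633] [-178.51    0.21  -90.13] t 9.27 w 0.0661 F [0.2 0.8 0.2]
yaw units -0.03
tube 168 [0.0359778  0.03830095 0.03957557 0.04082259 0.0433912 ]
```

Third round lies flat in the tube (top ≈ 40 mm). Grasp the next.

```bash

python3 -m inch '[{"x":-0.3,"y":0.25,"z":0.7,"yaw":0},{"x":-0.05,"y":0,"z":0.6,"yaw":0},{"x":0,"y":0,"z":0.4,"yaw":0},{"x":0,"y":0,"z":0,"yaw":0}]'
python3 go.py 0.5008 0.1567 0.017 -90
```

```text
time_s: 9.65
tcp_pos: [0.5042, 0.1608, 0.0265]
eef_rot: [-178.0, 0.5, -90.1]
contact_force: [-0.1, -1.1, 0.7]
gripper_width: 0.0656
tool units [0.17 0.15 0.37] at [0.5042 0.1608 0.0265] [-178.      0.53  -90.11] t 9.65 w 0.0656 F [-0.1 -1.1  0.7]
yaw units -0.03
```

```bash

python3 -m inch '[{"x":0.2,"y":0.17,"z":0.3,"yaw":0},{"x":0,"y":0,"z":0.15,"yaw":0},{"x":0,"y":0,"z":0,"yaw":0}]'
python3 go.py 0.5008 0.1567 0.017 -90
```

```text
time_s: 9.9
tcp_pos: [0.5018, 0.1564, 0.0172]
eef_rot: [-177.8, 0.7, -90.1]
contact_force: [-0.3, 0.8, -0.4]
gripper_width: 0.0657
tool units [-0.01  0.04  0.01] at [0.5018 0.1564 0.0172] [-177.79    0.66  -90.07] t 9.9 w 0.0657 F [-0.3  0.8 -0.4]
yaw units -0.02
```

```bash

python3 -m inch '[{"x":0,"y":0,"z":0,"yaw":0},{"x":0,"y":0,"z":0,"yaw":0},{"x":0,"y":0,"z":0,"yaw":0},{"x":0,"y":0,"z":0,"yaw":0},{"x":0,"y":0,"z":0,"yaw":0}]' -1 12
python3 -m inch '[{"x":0,"y":0,"z":-0.5,"yaw":0},{"x":0,"y":0,"z":-1,"yaw":0},{"x":0,"y":0,"z":-1,"yaw":0},{"x":0,"y":0,"z":-1,"yaw":0},{"x":0,"y":0.3,"z":-1,"yaw":0}]'
python3 -m inch '[{"x":1,"y":0.4,"z":-1,"yaw":0},{"x":1,"y":0.4,"z":-0.5,"yaw":0},{"x":1,"y":0.4,"z":0,"yaw":0},{"x":1,"y":0,"z":0,"yaw":0},{"x":1,"y":0,"z":0,"yaw":0}]' 
python3 -m inch '[{"x":1,"y":0,"z":0,"yaw":0},{"x":1,"y":0,"z":0,"yaw":0},{"x":0.7,"y":0,"z":0,"yaw":0},{"x":0,"y":0,"z":0,"yaw":0}]' 
cat >> h.py <<'E'
def held(f):
    "held round's centre and top relative to TCP (world axes), and the tube rim circle, from a wrist view"
    s=r.get_state(); t=s['tcp_pos']; im,d,K,T=snap('wrist',f); P=cloud(d,K,T); q=P[205:300,262:378].reshape(-1,3)
    q=q[(abs(q[:,2]-t[2]+.008)<.012)&(np.hypot(q[:,0]-t[0],q[:,1]-t[1])<.035)]; zm=np.median(q[:,2]); q=q[abs(q[:,2]-zm)<.003]
    c=np.array([(q[:,0].min()+q[:,0].max())/2,q[:,1].min()+.025])
    print('tcp',t.round(4),s['eef_rot'].round(1),'disc-tcp',(c-t[:2]).round(4),'disc bottom-tcp',round(zm-.012-t[2],4),'xspan',round(np.ptp(q[:,0]),4),'plane',np.linalg.lstsq(np.c_[q[:,:2],np.ones(len(q))],q[:,2],rcond=None)[0].round(3))
    m=(abs(P[...,2]-.088)<.004)&(np.hypot(P[...,0]-.4628,P[...,1]+.038)<.036); q=P[m]
    if len(q)>30:
        A=np.c_[2*q[:,:2],np.ones(len(q))]; x=np.linalg.lstsq(A,(q[:,:2]**2).sum(1),rcond=None)[0]; print('rim',len(q),x[:2].round(4),np.sqrt(x[2]+x[0]**2+x[1]**2).round(4), q[:,:2].min(0).round(4),q[:,:2].max(0).round(4))
    return c,t
E
python3 -c "
from h import *
held('w6')"; python3 go.py 0.4618 -0.035 0.1055 -90
```

```text
time_s: 10.32
tcp_pos: [0.5027, 0.1566, 0.019]
eef_rot: [-177.7, 0.7, -90.1]
contact_force: [-0.7, -0.5, -0.5]
gripper_width: 0.0496
time_s: 10.73
tcp_pos: [0.4882, 0.1531, 0.1297]
eef_rot: [-178.2, 0.3, -90.1]
contact_force: [0.8, 1.1, -0.5]
gripper_width: 0.0493
time_s: 11.15
tcp_pos: [0.4583, 0.0293, 0.1747]
eef_rot: [-177.5, 0.7, -89.7]
contact_force: [0.0, -1.0, 0.6]
gripper_width: 0.0496
time_s: 11.48
tcp_pos: [0.4571, -0.044, 0.1754]
eef_rot: [-177.3, 0.8, -89.7]
contact_force: [0.8, 0.1, -0.0]
gripper_width: 0.0498
tcp [ 0.4571 -0.044   0.1754] [-177.3    0.8  -89.7] disc-tcp [ 0.0015 -0.0001] disc bottom-tcp -0.0168 xspan 0.0542 plane [0.01  0.017 0.167]
rim 757 [ 0.4627 -0.0387] 0.0291 [ 0.432  -0.0689] [ 0.493  -0.0262]
tool units [-0.29 -0.05  2.81] at [ 0.4572 -0.0432  0.1755] [-177.33    0.8   -89.76] t 11.53 w 0.0491 F [-0.1 -0.3 -0.5]
yaw units 0.06
```

```bash

python3 -m inch '[{"x":-0.2,"y":-0.2,"z":0.6,"yaw":0},{"x":0,"y":0,"z":0.6,"yaw":0},{"x":0,"y":0,"z":0.6,"yaw":0},{"x":0,"y":0,"z":0.4,"yaw":0},{"x":0,"y":0,"z":0,"yaw":0}]'
python3 go.py 0.462 -0.038 0.1025 -90
```

```text
time_s: 11.95
tcp_pos: [0.4666, -0.0352, 0.1206]
eef_rot: [-177.0, 0.9, -89.8]
contact_force: [-0.3, 0.4, -0.8]
gripper_width: 0.0491
tool units [0.12 0.22 0.71] at [ 0.4666 -0.0352  0.1206] [-177.05    0.91  -89.84] t 11.95 w 0.0491 F [-0.3  0.4 -0.8]
yaw units 0.04
```

```bash

python3 -m inch '[{"x":0.12,"y":0.25,"z":0.4,"yaw":0},{"x":0.03,"y":0.05,"z":0.2,"yaw":0},{"x":0,"y":0,"z":0,"yaw":0}]'
python3 go.py 0.462 -0.038 0.1025 -90; python3 -c "
from h import *
held('w7')"
```

```text
time_s: 12.2
tcp_pos: [0.4605, -0.037, 0.1055]
eef_rot: [-177.0, 0.9, -89.7]
contact_force: [0.4, -0.2, 0.8]
gripper_width: 0.0491
tool units [ 0.04 -0.05  0.12] at [ 0.4605 -0.037   0.1055] [-177.03    0.89  -89.71] t 12.2 w 0.0491 F [ 0.4 -0.2  0.8]
yaw units 0.07
tcp [ 0.4605 -0.037   0.1055] [-177.     0.9  -89.7] disc-tcp [ 0.0015 -0.0001] disc bottom-tcp -0.0169 xspan 0.054 plane [0.014 0.019 0.095]
rim 1298 [ 0.4629 -0.0396] 0.0279 [ 0.4327 -0.0694] [ 0.4933 -0.0212]
```

```bash

python3 -m inch '[{"x":0.03,"y":0,"z":0.2,"yaw":0},{"x":0,"y":0,"z":0.05,"yaw":0}]'
python3 -m inch '[{"x":0,"y":0,"z":0,"yaw":0},{"x":0,"y":0,"z":0,"yaw":0},{"x":0,"y":0,"z":0,"yaw":0},{"x":0,"y":0,"z":-0.6,"yaw":0},{"x":0,"y":0,"z":-1,"yaw":0}]' 0.5
python3 -m inch '[{"x":-1,"y":-1,"z":-1,"yaw":0},{"x":-1,"y":-1,"z":-1,"yaw":0},{"x":-1,"y":-1,"z":-1,"yaw":0},{"x":-1,"y":-1,"z":-0.5,"yaw":0},{"x":-1,"y":-1,"z":0,"yaw":0}]' 
python3 -m inch '[{"x":-1,"y":-0.2,"z":0,"yaw":0},{"x":-1,"y":0,"z":0,"yaw":0},{"x":-1,"y":0,"z":0,"yaw":0},{"x":-1,"y":0,"z":0,"yaw":0},{"x":0,"y":0,"z":0,"yaw":0}]' 
python3 - <<'E'
from h import *
print(r.get_state()['tcp_pos'],r.get_state()['eef_rot'])
im,d,K,T=snap('wrist','w8')
for o in discs(d,K,T): print(o)
im,d,K,T=snap('top','t8'); P=cloud(d,K,T)
near=(np.hypot(P[...,0]-.4610,P[...,1]+.038)<.021); print('tube',near.sum(),np.percentile(P[near][:,2],[10,30,50,70,90]))
E
```

```text
time_s: 12.42
tcp_pos: [0.4622, -0.037, 0.1008]
eef_rot: [-176.9, 0.9, -89.7]
contact_force: [-0.8, -0.0, 0.2]
gripper_width: 0.0495
time_s: 12.83
tcp_pos: [0.4584, -0.038, 0.1385]
eef_rot: [-177.2, 0.8, -89.7]
contact_force: [0.1, 0.2, 0.5]
gripper_width: 0.0653
time_s: 13.25
tcp_pos: [0.5774, 0.0848, 0.2431]
eef_rot: [-176.9, 1.0, -90.0]
contact_force: [1.2, -0.2, 0.1]
gripper_width: 0.0658
time_s: 13.67
tcp_pos: [0.5889, 0.194, 0.2473]
eef_rot: [-176.6, 1.1, -90.0]
contact_force: [0.1, -0.2, 0.3]
gripper_width: 0.0658
[0.58892646 0.19398875 0.24727163] [-176.64847872    1.10513892  -90.04834074]
[0.5969, 0.1599, 0.0137, 0.0489, 0.049]
[0.5913, 0.2309, 0.0138, 0.0491, 0.049]
[0.5928, 0.3083, 0.0138, 0.0483, 0.0499]
tube 173 [0.04780051 0.04972262 0.05125906 0.05293613 0.05494952]
```

```bash
python3 go.py 0.597 0.16 0.05 -90
python3 -m inch '[{"x":0.7,"y":0.1,"z":1,"yaw":0},{"x":0.6,"y":0,"z":1,"yaw":0},{"x":0,"y":0,"z":1,"yaw":0},{"x":0,"y":0,"z":1,"yaw":0},{"x":0,"y":0,"z":1,"yaw":0}]' 
python3 -m inch '[{"x":0,"y":0,"z":1,"yaw":0},{"x":0,"y":0,"z":1,"yaw":0},{"x":0,"y":0,"z":0.6,"yaw":0},{"x":0,"y":0,"z":0,"yaw":0}]' 
python3 go.py 0.597 0.16 0.017 -90
```

```text
tool units [1.4  0.11 7.87] at [0.5884 0.1914 0.2472] [-176.7     1.06  -90.08] t 13.77 w 0.0658 F [-0.5  0.4  0.1]
yaw units -0.02
time_s: 14.18
tcp_pos: [0.5971, 0.1587, 0.1259]
eef_rot: [-176.0, 1.4, -90.1]
contact_force: [0.3, 0.3, -1.1]
gripper_width: 0.0654
time_s: 14.52
tcp_pos: [0.599, 0.1539, 0.0541]
eef_rot: [-176.3, 1.3, -90.4]
contact_force: [-0.3, 0.3, -0.3]
gripper_width: 0.066
tool units [-0.21  0.18  1.48] at [0.599  0.1539 0.0541] [-176.29    1.26  -90.42] t 14.52 w 0.066 F [-0.3  0.3 -0.3]
yaw units -0.1
```

```bash
S='import sys;from h import *;s=r.get_state();print("   ",s["eef_rot"].round(2),s["tcp_pos"].round(4))'
python3 -c "$S"
python3 -m inch '[{"x":0,"y":0,"z":-1,"yaw":0},{"x":0,"y":0,"z":-1,"yaw":0},{"x":0,"y":0,"z":-1,"yaw":0},{"x":0,"y":0,"z":0,"yaw":0},{"x":0,"y":0,"z":0,"yaw":0}]' >/dev/null; python3 -c "$S"
python3 -m inch '[{"x":0,"y":0,"z":0,"yaw":0},{"x":0,"y":0,"z":0,"yaw":0},{"x":0,"y":0,"z":0,"yaw":0},{"x":0,"y":0,"z":0,"yaw":0},{"x":0,"y":0,"z":0,"yaw":0}]' >/dev/null; python3 -c "$S"
python3 -m inch '[{"x":0,"y":0,"z":1,"yaw":0},{"x":0,"y":0,"z":1,"yaw":0},{"x":0,"y":0,"z":1,"yaw":0},{"x":0,"y":0,"z":0,"yaw":0},{"x":0,"y":0,"z":0,"yaw":0}]' >/dev/null; python3 -c "$S"
python3 -m inch '[{"x":0,"y":-1,"z":0,"yaw":0},{"x":0,"y":-1,"z":0,"yaw":0},{"x":0,"y":-1,"z":0,"yaw":0},{"x":0,"y":0,"z":0,"yaw":0},{"x":0,"y":0,"z":0,"yaw":0}]' >/dev/null; python3 -c "$S"
python3 -m inch '[{"x":0,"y":1,"z":0,"yaw":0},{"x":0,"y":1,"z":0,"yaw":0},{"x":0,"y":1,"z":0,"yaw":0},{"x":0,"y":0,"z":0,"yaw":0},{"x":0,"y":0,"z":0,"yaw":0}]' >/dev/null; python3 -c "$S"
python3 -m inch '[{"x":-1,"y":0,"z":0,"yaw":0},{"x":-1,"y":0,"z":0,"yaw":0},{"x":-1,"y":0,"z":0,"yaw":0},{"x":0,"y":0,"z":0,"yaw":0},{"x":0,"y":0,"z":0,"yaw":0}]' >/dev/null; python3 -c "$S"
python3 -m inch '[{"x":1,"y":0,"z":0,"yaw":0},{"x":1,"y":0,"z":0,"yaw":0},{"x":1,"y":0,"z":0,"yaw":0},{"x":0,"y":0,"z":0,"yaw":0},{"x":0,"y":0,"z":0,"yaw":0}]' >/dev/null; python3 -c "$S"
```

```text
[-176.29    1.26  -90.42] [0.599  0.1539 0.0541]
    [-176.5     1.07  -90.64] [0.5932 0.1473 0.1333]
    [-176.39    1.13  -90.72] [0.5933 0.1459 0.1348]
    [-176.37    1.1   -90.67] [0.5988 0.1476 0.0575]
    [-176.36    1.04  -90.54] [0.6764 0.1469 0.067 ]
    [-176.15    1.12  -90.56] [0.599  0.1475 0.0661]
    [-175.88    1.29  -90.58] [0.6008 0.2258 0.0729]
    [-175.73    1.36  -90.39] [0.6015 0.1486 0.0732]
```

```bash
S='import sys;from h import *;s=r.get_state();print("   ",s["eef_rot"].round(2),s["tcp_pos"].round(4),s["joints"].round(2),s["joint_torque"].round(1))'
python3 -c "$S"
python3 -m inch '[{"x":0,"y":0,"z":0,"yaw":1},{"x":0,"y":0,"z":0,"yaw":1},{"x":0,"y":0,"z":0,"yaw":1},{"x":0,"y":0,"z":0,"yaw":1},{"x":0,"y":0,"z":0,"yaw":0}]' >/dev/null; python3 -c "$S"
python3 -m inch '[{"x":0,"y":0,"z":0,"yaw":-1},{"x":0,"y":0,"z":0,"yaw":-1},{"x":0,"y":0,"z":0,"yaw":-1},{"x":0,"y":0,"z":0,"yaw":-1},{"x":0,"y":0,"z":0,"yaw":0}]' >/dev/null; python3 -c "$S"
python3 -m inch '[{"x":0,"y":0,"z":-0.5,"yaw":0},{"x":0,"y":0,"z":-0.5,"yaw":0},{"x":0,"y":0,"z":-0.5,"yaw":0},{"x":0,"y":0,"z":-0.5,"yaw":0},{"x":0,"y":0,"z":0,"yaw":0}]' >/dev/null; python3 -c "$S"
python3 -m inch '[{"x":0,"y":0,"z":0.5,"yaw":0},{"x":0,"y":0,"z":0.5,"yaw":0},{"x":0,"y":0,"z":0.5,"yaw":0},{"x":0,"y":0,"z":0.5,"yaw":0},{"x":0,"y":0,"z":0,"yaw":0}]' >/dev/null; python3 -c "$S"
python3 - <<'E'
import numpy as np,glob
from h import *
# which joints pitch the tool: nothing but print state
print(r.get_state()['contact_force'],r.get_state()['time_s'])
E
```

```text
[-175.73    1.36  -90.39] [0.6015 0.1486 0.0732] [ 32.65  21.68 -22.49   1.8  -41.53 -34.39] [ -0.2 -53.   22.1   5.2   0.2   0.1]
    [-176.22    2.6  -107.22] [0.6027 0.1476 0.0749] [ 32.51  21.58 -22.37   1.82 -41.63 -51.12] [ -0.1 -53.1  22.8   5.4   0.2  -1.2]
    [-175.54    1.38  -89.84] [0.6036 0.1486 0.076 ] [ 32.56  21.56 -22.25   1.84 -41.7  -33.78] [ -0.  -53.1  22.8   5.4   0.2   1.1]
    [-175.66    1.31  -89.95] [0.5993 0.1477 0.127 ] [ 32.71  17.94 -19.63   1.66 -48.09 -33.78] [ -0.2 -49.2  24.    5.5  -0.3   0. ]
    [-175.39    1.51  -90.11] [0.6045 0.1502 0.077 ] [ 32.63  21.51 -22.17   1.84 -41.64 -34.13] [  0.2 -54.4  24.    5.8   0.8   0. ]
[-0.4551235  -0.77687633 -0.17375678] 19.1
```

```bash
cat > st.py <<'E'
from h import *
s=r.get_state();q=s['joints'];print("   ",s["eef_rot"].round(2),s["tcp_pos"].round(4),'tilt',round(90-(q[1]-q[2]-q[4]),2),'q4',round(q[3],2),s['time_s'].__round__(2))
E
python3 -m inch '[{"x":0,"y":-0.5,"z":-1,"yaw":0},{"x":0,"y":-0.5,"z":-1,"yaw":0},{"x":0,"y":-0.5,"z":-1,"yaw":0},{"x":0,"y":-0.5,"z":-1,"yaw":0},{"x":0,"y":-0.5,"z":-1,"yaw":0}]' >/dev/null; python3 st.py
python3 -m inch '[{"x":0,"y":-0.5,"z":-1,"yaw":0},{"x":0,"y":-0.5,"z":-1,"yaw":0},{"x":0,"y":-0.5,"z":-1,"yaw":0},{"x":0,"y":-0.5,"z":-1,"yaw":0},{"x":0,"y":-0.5,"z":-1,"yaw":0}]' >/dev/null; python3 st.py
python3 -m inch '[{"x":0,"y":0,"z":0,"yaw":0},{"x":0,"y":0,"z":0,"yaw":0},{"x":0,"y":0,"z":0,"yaw":0}]' >/dev/null; python3 st.py
python3 -m inch '[{"x":0,"y":0,"z":0,"yaw":0},{"x":0,"y":0,"z":0,"yaw":0},{"x":0,"y":0,"z":0,"yaw":0},{"x":0,"y":0,"z":0,"yaw":0},{"x":0,"y":0,"z":0,"yaw":0}]' >/dev/null; python3 st.py
python3 -m inch '[{"x":0,"y":-1,"z":-1,"yaw":0},{"x":0,"y":-1,"z":-1,"yaw":0},{"x":0,"y":-1,"z":-1,"yaw":0},{"x":0,"y":0,"z":0,"yaw":0},{"x":0,"y":0,"z":0,"yaw":0}]' >/dev/null; python3 st.py
python3 -m inch '[{"x":0,"y":0,"z":0,"yaw":0},{"x":0,"y":0,"z":0,"yaw":0},{"x":0,"y":0,"z":0,"yaw":0},{"x":0,"y":0,"z":0,"yaw":0},{"x":0,"y":0,"z":0,"yaw":0}]' >/dev/null; python3 st.py
```

```text
[-176.37    1.07  -90.24] [0.6523 0.1447 0.2028] tilt 3.68 q4 1.02 19.52
    [-176.33    1.11  -90.33] [0.7077 0.1412 0.3407] tilt 3.76 q4 0.72 19.93
    [-175.73    1.26  -90.42] [0.7113 0.1409 0.3489] tilt 4.37 q4 0.86 20.18
    [-176.01    1.18  -90.42] [0.7092 0.1409 0.3458] tilt 4.09 q4 0.81 20.6
    [-176.86    0.85  -90.36] [0.7764 0.1377 0.4203] tilt 3.21 q4 0.54 21.02
    [-177.1     0.78  -90.33] [0.7746 0.1379 0.4175] tilt 2.96 q4 0.51 21.43
```

```bash

python3 -m inch '[{"x":0,"y":0,"z":-0.2,"yaw":0},{"x":0,"y":0,"z":0,"yaw":0},{"x":0,"y":0,"z":0,"yaw":0},{"x":0,"y":0,"z":0,"yaw":0},{"x":0,"y":0,"z":0,"yaw":0}]' >/dev/null; python3 st.py
python3 -m inch '[{"x":0,"y":0,"z":-0.2,"yaw":0},{"x":0,"y":0,"z":-0.2,"yaw":0},{"x":0,"y":0,"z":-0.2,"yaw":0},{"x":0,"y":0,"z":-0.2,"yaw":0},{"x":0,"y":0,"z":-0.2,"yaw":0}]' >/dev/null; python3 st.py
python3 -m inch '[{"x":0,"y":-0.5,"z":-0.5,"yaw":0},{"x":0,"y":-0.5,"z":-0.5,"yaw":0},{"x":0,"y":-0.5,"z":-0.5,"yaw":0},{"x":0,"y":0,"z":0,"yaw":0},{"x":0,"y":0,"z":0,"yaw":0}]' >/dev/null; python3 st.py
python3 -m inch '[{"x":0,"y":0,"z":0,"yaw":0},{"x":0,"y":0,"z":0,"yaw":0},{"x":0,"y":0,"z":0,"yaw":0},{"x":0,"y":0,"z":0,"yaw":0},{"x":0,"y":0,"z":0,"yaw":0}]' >/dev/null; python3 st.py
python3 -m inch '[{"x":0,"y":0,"z":1,"yaw":0},{"x":0,"y":0,"z":-1,"yaw":0},{"x":0,"y":0,"z":1,"yaw":0},{"x":0,"y":0,"z":-1,"yaw":0},{"x":0,"y":0,"z":0,"yaw":0}]' >/dev/null; python3 st.py
```

```text
[-177.07    0.8   -90.29] [0.7731 0.1379 0.4239] tilt 2.99 q4 0.51 21.85
    [-177.14    0.77  -90.29] [0.7716 0.1375 0.4504] tilt 2.92 q4 0.5 22.27
    [-176.94    0.83  -90.28] [0.8074 0.1364 0.4954] tilt 3.14 q4 0.49 22.68
    [-177.04    0.82  -90.25] [0.8059 0.1365 0.4946] tilt 3.05 q4 0.46 23.1
    [177.99  -1.31 -90.16] [0.7868 0.1289 0.4624] tilt -2.37 q4 0.42 23.52
```

```bash

python3 -m inch '[{"x":0,"y":0,"z":0,"yaw":0},{"x":0,"y":0,"z":0,"yaw":0},{"x":0,"y":0,"z":0,"yaw":0}]' >/dev/null; python3 st.py
python3 -m inch '[{"x":0,"y":0,"z":1,"yaw":0},{"x":0,"y":0,"z":1,"yaw":0},{"x":0,"y":0.5,"z":1,"yaw":0},{"x":0,"y":0.5,"z":1,"yaw":0},{"x":0,"y":0.5,"z":1,"yaw":0}]' >/dev/null; python3 st.py
python3 -m inch '[{"x":0,"y":1,"z":1,"yaw":0},{"x":0,"y":1,"z":1,"yaw":0},{"x":0,"y":1,"z":1,"yaw":0},{"x":0,"y":1,"z":0,"yaw":0},{"x":0,"y":1,"z":0,"yaw":0}]' >/dev/null; python3 st.py
python3 -m inch '[{"x":0,"y":0,"z":0,"yaw":0},{"x":0,"y":0,"z":0,"yaw":0}]' >/dev/null; python3 st.py
```

```text
[177.48  -1.46 -90.11] [0.7852 0.129  0.4577] tilt -2.89 q4 0.36 23.77
    [179.16  -0.93 -90.22] [0.75   0.1275 0.3434] tilt -1.15 q4 0.5 24.18
    [179.82  -0.57 -90.33] [0.6237 0.1281 0.2678] tilt -0.45 q4 0.43 24.6
    [-179.81   -0.32  -90.25] [0.6217 0.1293 0.2723] tilt 0.01 q4 0.39 24.77
```

```bash
python3 -c "
from h import *
for o in rounds(): print(o)"
python3 go.py 0.597 0.16 0.05 -90
python3 -m inch '[{"x":-0.7,"y":0.5,"z":1,"yaw":0},{"x":-0.5,"y":0.4,"z":1,"yaw":0},{"x":0,"y":0,"z":1,"yaw":0},{"x":0,"y":0,"z":1,"yaw":0},{"x":0,"y":0,"z":1,"yaw":0}]' >/dev/null
python3 -m inch '[{"x":0,"y":0,"z":1,"yaw":0},{"x":0,"y":0,"z":1,"yaw":0},{"x":0,"y":0,"z":1,"yaw":0},{"x":0,"y":0,"z":0.3,"yaw":0},{"x":0,"y":0,"z":0,"yaw":0}]' 
python3 go.py 0.597 0.16 0.017 -90
```

```text
([0.511, 0.3635], [43, 70, 1793], 0.7181)
([0.6093, 0.1784], [45, 26, 774], 0.3672)
([0.5892, 0.3066], [16, 15, 182], 0.0138)
tool units [-1.27  1.04  8.9 ] at [0.6221 0.1294 0.2728] [-179.78   -0.3   -90.26] t 24.82 w 0.0655 F [-0.4  0.  -0.4]
yaw units -0.07
time_s: 25.65
tcp_pos: [0.6234, 0.1688, 0.0699]
eef_rot: [-178.0, 0.6, -90.3]
contact_force: [0.1, -0.6, -0.8]
gripper_width: 0.0659
tool units [0.38 1.13 2.08] at [0.6234 0.1688 0.0699] [-177.99    0.6   -90.34] t 25.65 w 0.0659 F [ 0.1 -0.6 -0.8]
yaw units -0.09
```

```bash

python3 -m inch '[{"x":0.4,"y":1,"z":0.2,"yaw":0},{"x":0,"y":0.1,"z":0.6,"yaw":0},{"x":0,"y":0,"z":0.6,"yaw":0},{"x":0,"y":0,"z":0.2,"yaw":0},{"x":0,"y":0,"z":0,"yaw":0}]' 
python3 go.py 0.597 0.16 0.016 -90
```

```text
time_s: 26.07
tcp_pos: [0.6051, 0.1625, 0.035]
eef_rot: [-177.4, 0.9, -90.3]
contact_force: [0.6, 0.2, 0.4]
gripper_width: 0.0654
tool units [0.12 0.36 0.74] at [0.6051 0.1625 0.035 ] [-177.35    0.87  -90.3 ] t 26.07 w 0.0654 F [0.6 0.2 0.4]
yaw units -0.08
```

```bash

python3 -m inch '[{"x":0.12,"y":0.42,"z":0.2,"yaw":0},{"x":0,"y":0,"z":0.5,"yaw":0},{"x":0,"y":0,"z":0.15,"yaw":0},{"x":0,"y":0,"z":0,"yaw":0}]' 
python3 go.py 0.597 0.16 0.016 -90
```

```text
time_s: 26.4
tcp_pos: [0.6013, 0.1626, 0.018]
eef_rot: [-176.9, 1.1, -90.2]
contact_force: [-0.0, 0.2, 1.1]
gripper_width: 0.0657
tool units [0.11 0.17 0.07] at [0.6013 0.1626 0.018 ] [-176.86    1.1   -90.23] t 26.4 w 0.0657 F [-0.   0.2  1.1]
yaw units -0.06
```

```bash

python3 -m inch '[{"x":0.1,"y":0.2,"z":0.1,"yaw":0},{"x":0,"y":0,"z":0.05,"yaw":0}]'
python3 -m inch '[{"x":0,"y":0,"z":0,"yaw":0},{"x":0,"y":0,"z":0.02,"yaw":0},{"x":0,"y":0,"z":0.02,"yaw":0},{"x":0,"y":0,"z":0.02,"yaw":0},{"x":0,"y":0,"z":0,"yaw":0}]' -1 12
python3 -m inch '[{"x":0,"y":0,"z":-1,"yaw":0},{"x":0,"y":0,"z":-1,"yaw":0},{"x":0,"y":0,"z":-1,"yaw":0},{"x":0,"y":0,"z":-1,"yaw":0},{"x":0,"y":0,"z":-1,"yaw":0}]'>/dev/null
python3 -m inch '[{"x":0,"y":-1,"z":-1,"yaw":0},{"x":0,"y":-1,"z":-1,"yaw":0},{"x":0,"y":-1,"z":-1,"yaw":0},{"x":0,"y":-1,"z":-1,"yaw":0},{"x":0,"y":-1,"z":-1,"yaw":0}]'; python3 st.py
python3 -m inch '[{"x":0,"y":0,"z":1,"yaw":0},{"x":0,"y":0,"z":-1,"yaw":0},{"x":0,"y":0,"z":1,"yaw":0},{"x":0,"y":0,"z":-1,"yaw":0},{"x":0,"y":0,"z":0,"yaw":0}]'; python3 st.py
```

```text
time_s: 26.57
tcp_pos: [0.5975, 0.1606, 0.0153]
eef_rot: [-176.8, 1.1, -90.2]
contact_force: [-10.5, -0.0, 14.9]
gripper_width: 0.0656
time_s: 26.98
tcp_pos: [0.5976, 0.1607, 0.0155]
eef_rot: [-176.7, 1.1, -90.2]
contact_force: [0.2, -0.4, -0.7]
gripper_width: 0.0496
time_s: 27.82
tcp_pos: [0.705, 0.153, 0.2756]
eef_rot: [-177.5, 0.9, -90.1]
contact_force: [1.6, 1.2, 0.3]
gripper_width: 0.0495
    [-177.45    0.85  -90.15] [0.705  0.153  0.2756] tilt 2.65 q4 0.46 27.82
time_s: 28.23
tcp_pos: [0.7093, 0.1502, 0.2768]
eef_rot: [-177.3, 0.7, -90.3]
contact_force: [0.9, 0.2, 4.9]
gripper_width: 0.0498
    [-177.33    0.71  -90.27] [0.7093 0.1502 0.2768] tilt 2.68 q4 0.65 28.23
```

```bash

python3 -m inch '[{"x":0.8,"y":1,"z":0,"yaw":0},{"x":0.8,"y":1,"z":0,"yaw":0},{"x":0.8,"y":1,"z":0,"yaw":0},{"x":0.8,"y":1,"z":0,"yaw":0},{"x":0.8,"y":1,"z":0,"yaw":0}]'>/dev/null
python3 -m inch '[{"x":0.8,"y":1,"z":0.3,"yaw":0},{"x":0.8,"y":1,"z":0.3,"yaw":0},{"x":0.8,"y":1,"z":0.5,"yaw":0},{"x":0.8,"y":1,"z":0.5,"yaw":0},{"x":0.2,"y":0.8,"z":0.5,"yaw":0}]'>/dev/null
python3 -m inch '[{"x":0,"y":0,"z":0.6,"yaw":0},{"x":0,"y":0,"z":0.5,"yaw":0},{"x":0,"y":0,"z":0,"yaw":0}]'>/dev/null
python3 -c "
from h import *
held('w9')"; python3 go.py 0.461 -0.038 0.1045 -90
```

```text
tcp [ 0.4604 -0.04    0.1807] [-176.6    0.9  -90.3] disc-tcp [ 0.0013 -0.0009] disc bottom-tcp -0.0138 xspan 0.0532 plane [0.004 0.004 0.177]
rim 802 [ 0.4627 -0.0387] 0.0291 [ 0.4322 -0.0691] [ 0.4933 -0.0218]
tool units [-0.03  0.2   3.09] at [ 0.4612 -0.0399  0.1819] [-176.5     0.85  -90.23] t 29.37 w 0.0493 F [ 0.6 -0.5  1. ]
yaw units -0.06
```

```bash

python3 -m inch '[{"x":0,"y":0.1,"z":0.8,"yaw":0},{"x":0,"y":0.1,"z":0.8,"yaw":0},{"x":0,"y":0,"z":0.6,"yaw":0},{"x":0,"y":0,"z":0.4,"yaw":0},{"x":0,"y":0,"z":0,"yaw":0}]'
python3 go.py 0.4615 -0.0373 0.103 -90
```

```text
time_s: 29.78
tcp_pos: [0.4674, -0.0371, 0.1212]
eef_rot: [-175.8, 0.9, -90.1]
contact_force: [-0.3, 0.5, 0.4]
gripper_width: 0.0498
tool units [0.02 0.29 0.71] at [ 0.4674 -0.0371  0.1212] [-175.78    0.95  -90.08] t 29.78 w 0.0498 F [-0.3  0.5  0.4]
yaw units -0.02
```

```bash

python3 -m inch '[{"x":0.02,"y":0.32,"z":0.4,"yaw":0},{"x":0,"y":0.04,"z":0.25,"yaw":0},{"x":0,"y":0,"z":0,"yaw":0}]'
python3 -c "
from h import *
held('w10')"; python3 go.py 0.4615 -0.0373 0.103 -90
```

```text
time_s: 30.03
tcp_pos: [0.4632, -0.0362, 0.107]
eef_rot: [-175.5, 1.0, -90.0]
contact_force: [-0.1, -0.2, -0.1]
gripper_width: 0.0493
tcp [ 0.4632 -0.0362  0.107 ] [-175.5    1.   -90. ] disc-tcp [ 0.0016 -0.0011] disc bottom-tcp -0.0138 xspan 0.0532 plane [0.02  0.006 0.096]
rim 1179 [ 0.4627 -0.0391] 0.0289 [ 0.4323 -0.0692] [ 0.4933 -0.0201]
tool units [0.05 0.09 0.17] at [ 0.4634 -0.0362  0.1074] [-175.51    0.97  -89.97] t 30.08 w 0.0494 F [-0.1 -0.1 -0.4]
yaw units 0.01
```

```bash

python3 -m inch '[{"x":0.02,"y":0.12,"z":0.17,"yaw":0},{"x":0,"y":0,"z":0.05,"yaw":0}]'; python3 go.py 0.4615 -0.0373 0.103 -90
```

```text
time_s: 30.25
tcp_pos: [0.4624, -0.0361, 0.1032]
eef_rot: [-175.3, 1.0, -89.9]
contact_force: [-0.7, -0.7, -0.6]
gripper_width: 0.0496
tool units [0.05 0.04 0.  ] at [ 0.4624 -0.0361  0.1032] [-175.34    1.    -89.94] t 30.25 w 0.0496 F [-0.7 -0.7 -0.6]
yaw units 0.02
```

```bash

python3 -m inch '[{"x":0,"y":0.04,"z":0,"yaw":0},{"x":0,"y":0,"z":0,"yaw":0},{"x":0,"y":0,"z":0,"yaw":0},{"x":0,"y":0,"z":-0.6,"yaw":0},{"x":0,"y":0,"z":-1,"yaw":0}]' 0.5
python3 -m inch '[{"x":-1,"y":-1,"z":-1,"yaw":0},{"x":-1,"y":-1,"z":-1,"yaw":0},{"x":-1,"y":-1,"z":-1,"yaw":0},{"x":-1,"y":-1,"z":-1,"yaw":0},{"x":-1,"y":-1,"z":-1,"yaw":0}]'>/dev/null
python3 -m inch '[{"x":-1,"y":-1,"z":-1,"yaw":0},{"x":-1,"y":-1,"z":-1,"yaw":0},{"x":-1,"y":-1,"z":-1,"yaw":0},{"x":-1,"y":-1,"z":-1,"yaw":0},{"x":-1,"y":-1,"z":-1,"yaw":0}]'>/dev/null
python3 -m inch '[{"x":-0.3,"y":-1,"z":-1,"yaw":0},{"x":0,"y":-1,"z":-1,"yaw":0},{"x":0,"y":-1,"z":-1,"yaw":0},{"x":0,"y":0,"z":0,"yaw":0}]'>/dev/null; python3 st.py
python3 - <<'E'
from h import *
im,d,K,T=snap('top','t11'); P=cloud(d,K,T)
near=(np.hypot(P[...,0]-.4610,P[...,1]+.038)<.021); print('tube',near.sum(),np.percentile(P[near][:,2],[10,30,50,70,90]))
im,d,K,T=snap('wrist','w11')
for o in discs(d,K,T): print(o)
E
```

```text
time_s: 30.67
tcp_pos: [0.4564, -0.0373, 0.141]
eef_rot: [-175.7, 0.9, -90.0]
contact_force: [0.7, 0.4, 0.4]
gripper_width: 0.0653
    [-175.42    1.09  -90.  ] [0.7488 0.2086 0.4971] tilt 4.5 q4 1.41 31.83
tube 174 [0.06014082 0.06201152 0.06385055 0.06527105 0.06678319]
[0.5916, 0.2314, 0.0137, 0.0483, 0.0483]
[0.5927, 0.3082, 0.0137, 0.0474, 0.0491]
[0.4787, 0.3721, 0.0138, 0.048, 0.0491]
[0.5873, 0.3822, 0.0136, 0.0494, 0.048]
```

```bash

python3 -m inch '[{"x":0,"y":-1,"z":0,"yaw":0},{"x":0,"y":-1,"z":0,"yaw":0},{"x":0,"y":0,"z":1,"yaw":0},{"x":0,"y":0,"z":-1,"yaw":0},{"x":0,"y":0,"z":0,"yaw":0}]' >/dev/null; python3 st.py
python3 -m inch '[{"x":0,"y":0,"z":1,"yaw":0},{"x":0,"y":0,"z":-1,"yaw":0},{"x":0,"y":0,"z":1,"yaw":0},{"x":0,"y":0,"z":-1,"yaw":0},{"x":0,"y":0,"z":0,"yaw":0}]' >/dev/null; python3 st.py
```

```text
[-178.55   -0.33  -89.91] [0.7876 0.2052 0.469 ] tilt 1.12 q4 1.03 32.35
    [176.19  -2.93 -89.67] [0.7651 0.1957 0.4292] tilt -4.75 q4 0.79 32.77
```

```bash

python3 -m inch '[{"x":-0.5,"y":1,"z":1,"yaw":0},{"x":-0.5,"y":1,"z":1,"yaw":0},{"x":-0.4,"y":1,"z":1,"yaw":0},{"x":0,"y":1,"z":1,"yaw":0},{"x":0,"y":1,"z":1,"yaw":0}]' >/dev/null; python3 st.py
python3 -m inch '[{"x":0,"y":0.5,"z":1,"yaw":0},{"x":0,"y":0,"z":1,"yaw":0},{"x":0,"y":0,"z":1,"yaw":0},{"x":0,"y":0,"z":0.8,"yaw":0},{"x":0,"y":0,"z":0,"yaw":0}]' >/dev/null; python3 st.py
python3 go.py 0.5916 0.2314 0.05 -90
```

```text
[175.08  -3.54 -89.84] [0.6195 0.2186 0.2941] tilt -6.06 q4 -0.06 33.18
    [174.44  -3.72 -89.62] [0.5786 0.2062 0.1918] tilt -6.67 q4 -0.43 33.6
tool units [-1.37 -1.07  5.52] at [0.5786 0.2062 0.1918] [174.44  -3.72 -89.62] t 33.6 w 0.0658 F [-0.4 -0.2 -1.3]
yaw units 0.1
```

```bash

python3 -m inch '[{"x":-0.6,"y":-0.4,"z":0.9,"yaw":0},{"x":-0.6,"y":-0.4,"z":0.9,"yaw":0},{"x":-0.2,"y":-0.3,"z":0.9,"yaw":0},{"x":0,"y":0,"z":0.9,"yaw":0},{"x":0,"y":0,"z":0,"yaw":0}]' >/dev/null; python3 st.py
python3 -m inch '[{"x":0,"y":0,"z":0,"yaw":0},{"x":0,"y":0,"z":0,"yaw":0},{"x":0,"y":0,"z":0,"yaw":0},{"x":0,"y":0,"z":0,"yaw":0},{"x":0,"y":0,"z":0,"yaw":0}]' >/dev/null; python3 st.py
python3 -m inch '[{"x":0,"y":-1,"z":0,"yaw":0},{"x":0,"y":-1,"z":0,"yaw":0},{"x":0,"y":1,"z":0,"yaw":0},{"x":0,"y":1,"z":0,"yaw":0},{"x":0,"y":0,"z":0,"yaw":0}]' >/dev/null; python3 st.py
python3 -m inch '[{"x":-1,"y":0,"z":0,"yaw":0},{"x":1,"y":0,"z":0,"yaw":0},{"x":-1,"y":0,"z":0,"yaw":0},{"x":1,"y":0,"z":0,"yaw":0},{"x":0,"y":0,"z":0,"yaw":0}]' >/dev/null; python3 st.py
python3 -m inch '[{"x":0,"y":0,"z":-1,"yaw":0},{"x":0,"y":0,"z":-1,"yaw":0},{"x":0,"y":0,"z":-1,"yaw":0},{"x":0,"y":0,"z":0,"yaw":0},{"x":0,"y":0,"z":0,"yaw":0}]' >/dev/null; python3 st.py
```

```text
[174.58  -3.7  -89.59] [0.5937 0.2336 0.0992] tilt -6.55 q4 -0.53 34.02
    [174.85  -3.61 -89.55] [0.5946 0.2334 0.1059] tilt -6.28 q4 -0.41 34.43
    [175.03  -3.53 -89.62] [0.5979 0.2339 0.1078] tilt -6.08 q4 -0.35 34.85
    [175.39  -3.32 -89.48] [0.5997 0.2359 0.113 ] tilt -5.67 q4 -0.27 35.27
    [175.6   -3.22 -89.53] [0.6072 0.2396 0.1946] tilt -5.45 q4 -0.19 35.68
```

```bash

python3 -m inch '[{"x":-1,"y":0,"z":0,"yaw":0},{"x":1,"y":0,"z":0,"yaw":0},{"x":-1,"y":0,"z":0,"yaw":0},{"x":1,"y":0,"z":0,"yaw":0},{"x":0,"y":0,"z":0,"yaw":0}]' >/dev/null
python3 -m inch '[{"x":-1,"y":0,"z":0.2,"yaw":0},{"x":1,"y":0,"z":0.2,"yaw":0},{"x":-1,"y":0,"z":0.2,"yaw":0},{"x":1,"y":0,"z":0.2,"yaw":0},{"x":0,"y":0,"z":0,"yaw":0}]' >/dev/null; python3 st.py
python3 -m inch '[{"x":-1,"y":0,"z":0.2,"yaw":0},{"x":1,"y":0,"z":0.2,"yaw":0},{"x":-1,"y":0,"z":0.2,"yaw":0},{"x":1,"y":0,"z":0.2,"yaw":0},{"x":0,"y":0,"z":0,"yaw":0}]' >/dev/null; python3 st.py
python3 -m inch '[{"x":-1,"y":0,"z":0.2,"yaw":0},{"x":1,"y":0,"z":0.2,"yaw":0},{"x":-1,"y":0,"z":0.2,"yaw":0},{"x":1,"y":0,"z":0.2,"yaw":0},{"x":0,"y":0,"z":0.3,"yaw":0}]' >/dev/null
python3 -m inch '[{"x":-1,"y":0,"z":0.2,"yaw":0},{"x":1,"y":0,"z":0.2,"yaw":0},{"x":-1,"y":0,"z":0.2,"yaw":0},{"x":1,"y":0,"z":0.2,"yaw":0},{"x":0,"y":0,"z":0.3,"yaw":0}]' >/dev/null; python3 st.py
python3 -m inch '[{"x":0,"y":1,"z":0.2,"yaw":0},{"x":0,"y":1,"z":0,"yaw":0},{"x":0,"y":1,"z":0,"yaw":0},{"x":0,"y":1,"z":0,"yaw":0},{"x":0,"y":0,"z":0,"yaw":0}]' >/dev/null; python3 st.py
python3 -m inch '[{"x":0,"y":-1,"z":0.2,"yaw":0},{"x":0,"y":-1,"z":0,"yaw":0},{"x":0,"y":-1,"z":0,"yaw":0},{"x":0,"y":-1,"z":0,"yaw":0},{"x":0,"y":0,"z":0,"yaw":0}]' >/dev/null; python3 st.py
```

```text
[176.05  -2.96 -89.51] [0.6083 0.2393 0.1781] tilt -4.93 q4 -0.11 36.52
    [176.12  -2.95 -89.53] [0.6074 0.2376 0.1576] tilt -4.87 q4 -0.08 36.93
    [176.39  -2.87 -89.64] [0.606  0.2337 0.1033] tilt -4.61 q4 0.05 37.77
    [176.21  -3.04 -89.97] [0.5023 0.2295 0.1012] tilt -4.83 q4 -0.6 38.18
    [176.43  -2.89 -89.76] [0.604  0.2291 0.0928] tilt -4.59 q4 0.1 38.6
```

```bash
python3 go.py 0.5916 0.2314 0.019 -90
python3 -m inch '[{"x":-0.1,"y":0.3,"z":0.9,"yaw":0},{"x":-0.1,"y":0,"z":0.8,"yaw":0},{"x":-0.1,"y":0,"z":0.6,"yaw":0},{"x":0,"y":0,"z":0,"yaw":0}]' 
python3 go.py 0.5916 0.2314 0.019 -90
```

```text
tool units [-0.24  0.31  2.97] at [0.604  0.2291 0.0928] [176.43  -2.89 -89.76] t 38.6 w 0.066 F [-0.2  0.5  0.1]
yaw units 0.06
time_s: 38.93
tcp_pos: [0.596, 0.2328, 0.0346]
eef_rot: [176.6, -2.8, -90.0]
contact_force: [-1.1, -0.4, -0.7]
gripper_width: 0.0658
tool units [0.03 0.14 0.64] at [0.596  0.2328 0.0346] [176.64  -2.79 -90.01] t 38.93 w 0.0658 F [-1.1 -0.4 -0.7]
yaw units -0.0
```

```bash

python3 -m inch '[{"x":0.03,"y":0.17,"z":0.5,"yaw":0},{"x":0,"y":0,"z":0.2,"yaw":0},{"x":0,"y":0,"z":0,"yaw":0}]' 
python3 -m inch '[{"x":0,"y":0,"z":0,"yaw":0},{"x":0,"y":0,"z":0.03,"yaw":0},{"x":0,"y":0,"z":0.02,"yaw":0},{"x":0,"y":0,"z":0.02,"yaw":0},{"x":0,"y":0,"z":0,"yaw":0}]' -1 12
python3 -m inch '[{"x":0,"y":0.2,"z":-1,"yaw":0},{"x":0,"y":0.2,"z":-1,"yaw":0},{"x":0,"y":0.2,"z":-1,"yaw":0},{"x":0.2,"y":0.2,"z":-1,"yaw":0},{"x":0.5,"y":0.2,"z":-1,"yaw":0}]'
python3 -m inch '[{"x":1,"y":0.5,"z":-1,"yaw":0},{"x":1,"y":0.5,"z":-0.5,"yaw":0},{"x":1,"y":0.5,"z":0,"yaw":0},{"x":1,"y":0.5,"z":0,"yaw":0},{"x":1,"y":0.5,"z":0,"yaw":0}]' 
python3 -m inch '[{"x":1,"y":0.5,"z":0,"yaw":0},{"x":1,"y":0.5,"z":0,"yaw":0},{"x":1,"y":0.5,"z":0,"yaw":0},{"x":1,"y":0,"z":0,"yaw":0},{"x":0.6,"y":0,"z":0,"yaw":0}]'; python3 -c "
from h import *
held('w12')"; python3 go.py 0.461 -0.038 0.1045 -90
```

```text
time_s: 39.18
tcp_pos: [0.5913, 0.2308, 0.0181]
eef_rot: [176.7, -2.8, -90.0]
contact_force: [0.5, 0.4, 1.0]
gripper_width: 0.0657
time_s: 39.6
tcp_pos: [0.5936, 0.2318, 0.0204]
eef_rot: [176.9, -2.7, -90.0]
contact_force: [0.1, -0.4, -0.0]
gripper_width: 0.0493
time_s: 40.02
tcp_pos: [0.5724, 0.2193, 0.1459]
eef_rot: [176.4, -3.0, -90.0]
contact_force: [-0.2, -0.7, -0.8]
gripper_width: 0.0493
time_s: 40.43
tcp_pos: [0.5148, 0.0965, 0.2037]
eef_rot: [177.2, -2.7, -89.7]
contact_force: [0.8, -0.2, 0.5]
gripper_width: 0.0494
time_s: 40.85
tcp_pos: [0.4731, -0.0247, 0.2146]
eef_rot: [177.5, -2.5, -89.7]
contact_force: [-0.1, 0.6, 0.9]
gripper_width: 0.0495
tcp [ 0.4731 -0.0247  0.2146] [177.5  -2.5 -89.7] disc-tcp [0.0004 0.    ] disc bottom-tcp -0.0179 xspan 0.0547 plane [0.004 0.011 0.207]
rim 814 [ 0.4629 -0.0384] 0.0291 [ 0.4326 -0.0688] [ 0.493  -0.0098]
tool units [0.28 0.28 4.44] at [ 0.4728 -0.026   0.2147] [177.47  -2.5  -89.73] t 40.9 w 0.0496 F [-1.1 -2.9 -1.3]
yaw units 0.07
```

```bash

python3 -m inch '[{"x":0.2,"y":0.2,"z":1,"yaw":0},{"x":0.1,"y":0.05,"z":1,"yaw":0},{"x":0,"y":0,"z":1,"yaw":0},{"x":0,"y":0,"z":0.8,"yaw":0},{"x":0,"y":0,"z":0,"yaw":0}]'
python3 go.py 0.4626 -0.038 0.1045 -90
```

```text
time_s: 41.32
tcp_pos: [0.4641, -0.04, 0.1219]
eef_rot: [178.1, -2.3, -90.0]
contact_force: [-0.7, -1.2, -1.1]
gripper_width: 0.0493
tool units [-0.11  0.04  0.69] at [ 0.4641 -0.04    0.1219] [178.12  -2.3  -90.  ] t 41.32 w 0.0493 F [-0.7 -1.2 -1.1]
yaw units 0.0
```

```bash

python3 -m inch '[{"x":-0.1,"y":0.1,"z":0.3,"yaw":0},{"x":0,"y":0.03,"z":0.3,"yaw":0},{"x":0,"y":0,"z":0,"yaw":0}]'
python3 go.py 0.4626 -0.038 0.1045 -90
python3 -c "
from h import *
held('w13')"
```

```text
time_s: 41.57
tcp_pos: [0.4611, -0.0376, 0.1077]
eef_rot: [178.2, -2.3, -90.0]
contact_force: [-0.1, 1.0, -0.5]
gripper_width: 0.0493
tool units [ 0.01 -0.06  0.13] at [ 0.4611 -0.0376  0.1077] [178.21  -2.3  -89.98] t 41.57 w 0.0493 F [-0.1  1.  -0.5]
yaw units 0.0
tcp [ 0.4611 -0.0376  0.1077] [178.2  -2.3 -90. ] disc-tcp [0.0005 0.    ] disc bottom-tcp -0.0179 xspan 0.0542 plane [0.015 0.015 0.095]
rim 1165 [ 0.4629 -0.0386] 0.0289 [ 0.4331 -0.0691] [ 0.4933 -0.0161]
```

Well centred; lower 4 mm, release, retreat toward the free tray area, and look.

```bash

python3 -m inch '[{"x":0,"y":-0.04,"z":0.2,"yaw":0},{"x":0,"y":0,"z":0.03,"yaw":0}]'
python3 -m inch '[{"x":0,"y":0,"z":0,"yaw":0},{"x":0,"y":0,"z":0,"yaw":0},{"x":0,"y":0,"z":0,"yaw":0},{"x":0,"y":0,"z":-0.6,"yaw":0},{"x":0,"y":0,"z":-1,"yaw":0}]' 0.5
python3 -m inch '[{"x":-1,"y":-0.5,"z":-1,"yaw":0},{"x":-1,"y":-0.5,"z":-1,"yaw":0},{"x":-1,"y":-0.5,"z":-1,"yaw":0},{"x":-1,"y":-0.5,"z":-1,"yaw":0},{"x":-1,"y":-0.5,"z":-0.5,"yaw":0}]'
python3 -m inch '[{"x":-1,"y":-0.5,"z":0,"yaw":0},{"x":-1,"y":-0.5,"z":0,"yaw":0},{"x":-1,"y":-0.5,"z":0,"yaw":0},{"x":-1,"y":-0.5,"z":0,"yaw":0},{"x":-1,"y":-0.5,"z":0,"yaw":0}]'
python3 -m inch '[{"x":-1,"y":0,"z":0,"yaw":0},{"x":-1,"y":0,"z":0,"yaw":0},{"x":-1,"y":0,"z":0,"yaw":0},{"x":0,"y":0,"z":0,"yaw":0}]'
python3 - <<'E'
from h import *
im,d,K,T=snap('top','t14'); P=cloud(d,K,T)
near=(np.hypot(P[...,0]-.4610,P[...,1]+.038)<.021); print('tube',near.sum(),np.percentile(P[near][:,2],[10,30,50,70,90]))
b=np.zeros(d.shape,bool); b[210:250,375:415]=1; q=P[b&(P[...,2]>.012)&(P[...,2]<.024)]; print('cap',len(q),cv2.minAreaRect(q[:,:2].astype(np.float32)))
im,d,K,T=snap('wrist','w14')
for o in discs(d,K,T): print(o)
E
python3 st.py
```

```text
time_s: 41.78
tcp_pos: [0.4638, -0.0371, 0.1038]
eef_rot: [178.4, -2.2, -89.9]
contact_force: [0.4, 0.2, -0.4]
gripper_width: 0.049
time_s: 42.2
tcp_pos: [0.463, -0.0359, 0.1419]
eef_rot: [178.1, -2.3, -89.9]
contact_force: [0.4, 0.5, -0.3]
gripper_width: 0.0652
time_s: 42.62
tcp_pos: [0.5285, 0.0939, 0.2555]
eef_rot: [178.2, -2.3, -90.3]
contact_force: [-0.1, -0.3, 0.1]
gripper_width: 0.0657
time_s: 43.03
tcp_pos: [0.5962, 0.2261, 0.2566]
eef_rot: [178.8, -1.9, -90.3]
contact_force: [0.4, -0.7, 0.9]
gripper_width: 0.0656
time_s: 43.37
tcp_pos: [0.5986, 0.3085, 0.2519]
eef_rot: [178.7, -2.0, -90.2]
contact_force: [0.0, -0.7, -0.5]
gripper_width: 0.0652
tube 176 [0.07196313 0.07384596 0.07526318 0.07693109 0.07908835]
cap 318 ((0.4903491735458374, -0.176498144865036), (0.05586840957403183, 0.05660458654165268), 88.4003677368164)
[0.5924, 0.3082, 0.0138, 0.0485, 0.0486]
[0.4784, 0.3723, 0.0137, 0.0492, 0.049]
[0.5868, 0.3823, 0.0137, 0.0487, 0.0475]
    [178.71  -2.02 -90.26] [0.5985 0.3057 0.2523] tilt -2.33 q4 0.57 43.47
```

```bash

python3 -m inch '[{"x":1,"y":0.2,"z":-0.3,"yaw":0},{"x":1,"y":0.2,"z":-0.3,"yaw":0},{"x":1,"y":0.2,"z":-0.3,"yaw":0},{"x":1,"y":0.2,"z":-0.3,"yaw":0},{"x":1,"y":0.2,"z":-0.3,"yaw":0}]'>/dev/null
python3 -m inch '[{"x":1,"y":0.2,"z":-0.3,"yaw":0},{"x":1,"y":0.2,"z":-0.3,"yaw":0},{"x":1,"y":0.2,"z":-0.3,"yaw":0},{"x":1,"y":0.2,"z":0,"yaw":0},{"x":1,"y":0,"z":0,"yaw":0}]'>/dev/null
python3 -m inch '[{"x":1,"y":0,"z":0,"yaw":0},{"x":1,"y":0,"z":0,"yaw":0},{"x":1,"y":0,"z":0,"yaw":0},{"x":1,"y":0,"z":0,"yaw":0},{"x":0,"y":0,"z":0,"yaw":0}]' 0.82
python3 - <<'E'
from h import *
im,d,K,T=snap('wrist','w15'); P=cloud(d,K,T); print(r.get_state()['tcp_pos'],r.get_state()['eef_rot'])
print(discs(d,K,T,.012,.024,.03))
E
```

```text
time_s: 44.72
tcp_pos: [0.5426, -0.071, 0.3346]
eef_rot: [179.1, -2.1, -90.7]
contact_force: [0.5, -0.1, 0.5]
gripper_width: 0.0795
[ 0.54261422 -0.06996074  0.33459286] [179.10648709  -2.05979341 -90.71586597]
[[0.493, -0.1772, 0.0176, 0.058, 0.0592]]
```

View pics/w15.png

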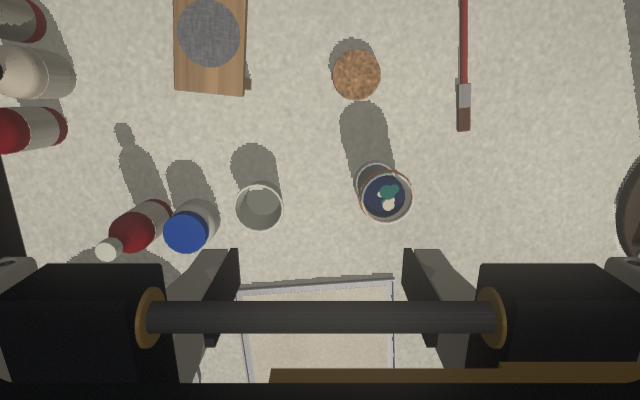

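The stack's top round is visible in the tube (385,195), cap at (355,75), felt pad at (208,33). Go for the cap.

```bash
python3 - <<'E'
from h import *
z=np.load('pics/w15.npz');d,K,T,im=z['d'],z['K'],z['T'],z['im']
g=cv2.cvtColor(im,cv2.COLOR_RGB2HSV); m=np.zeros(g.shape[:2],np.uint8); m[0:75,170:246]=((g[0:75,170:246,1]<45)&(g[0:75,170:246,2]<150))
n,l,s,c=cv2.connectedComponentsWithStats(m); i=1+s[1:,4].argmax(); print(s[i],pix2w(s[i,0]+s[i,2]/2,s[i,1]+s[i,3]/2,.07,K,T))
E
python3 go.py 0.493 -0.1772 0.06 -90
python3 -m inch '[{"x":1,"y":0.5,"z":1,"yaw":0},{"x":1,"y":0.5,"z":1,"yaw":0},{"x":1,"y":0.3,"z":1,"yaw":0},{"x":1,"y":0.3,"z":1,"yaw":0},{"x":0,"y":0,"z":1,"yaw":0}]'
python3 -m inch '[{"x":0,"y":0,"z":1,"yaw":0},{"x":0,"y":0,"z":1,"yaw":0},{"x":0,"y":0,"z":1,"yaw":0},{"x":0,"y":0,"z":1,"yaw":0},{"x":0,"y":0,"z":0,"yaw":0}]'
python3 go.py 0.493 -0.1772 0.023 -90
```

```text
[ 177    0   63   67 3345] [ 0.65457782 -0.21642114  0.07      ]
tool units [ 3.92  1.76 11.16] at [ 0.5426 -0.07    0.3346] [179.11  -2.06 -90.72] t 44.77 w 0.0796 F [-1.2  0.5  0.2]
yaw units -0.18
time_s: 45.18
tcp_pos: [0.4999, -0.1778, 0.2171]
eef_rot: [-180.0, -2.0, -90.7]
contact_force: [0.2, 0.5, -0.4]
gripper_width: 0.0797
time_s: 45.6
tcp_pos: [0.4942, -0.1831, 0.1106]
eef_rot: [179.9, -1.9, -91.1]
contact_force: [-0.7, -0.8, -0.9]
gripper_width: 0.0795
tool units [-0.35  0.05  3.49] at [ 0.4942 -0.1831  0.1106] [179.88  -1.93 -91.07] t 45.6 w 0.0795 F [-0.7 -0.8 -0.9]
yaw units -0.27
```

```bash

python3 -m inch '[{"x":-0.35,"y":0.1,"z":0.9,"yaw":-0.3},{"x":0,"y":0,"z":0.9,"yaw":0},{"x":0,"y":0.03,"z":0.8,"yaw":0},{"x":0,"y":0,"z":0.4,"yaw":0},{"x":0,"y":0,"z":0,"yaw":0}]'
python3 go.py 0.493 -0.1772 0.0225 -90
```

```text
time_s: 46.02
tcp_pos: [0.4938, -0.1763, 0.0386]
eef_rot: [-179.8, -2.0, -89.7]
contact_force: [-1.0, -0.4, 1.4]
gripper_width: 0.0797
tool units [0.01 0.03 0.65] at [ 0.4938 -0.1763  0.0386] [-179.82   -2.01  -89.73] t 46.02 w 0.0797 F [-1.  -0.4  1.4]
yaw units 0.07
```

```bash

python3 -m inch '[{"x":0.02,"y":0.05,"z":0.4,"yaw":0},{"x":0,"y":0,"z":0.3,"yaw":0},{"x":0,"y":0,"z":0.05,"yaw":0}]'
python3 go.py 0.493 -0.1772 0.0225 -90
python3 -m inch '[{"x":0,"y":0,"z":0.02,"yaw":0},{"x":0,"y":0,"z":0.02,"yaw":0},{"x":0,"y":0,"z":0.02,"yaw":0},{"x":0,"y":0,"z":0.02,"yaw":0}]' -1 15
python3 st.py
```

```text
time_s: 46.27
tcp_pos: [0.4955, -0.1772, 0.0236]
eef_rot: [-179.5, -2.1, -89.7]
contact_force: [-0.4, 0.4, -0.2]
gripper_width: 0.0794
tool units [-0.    0.1   0.04] at [ 0.4955 -0.1772  0.0236] [-179.55   -2.06  -89.66] t 46.27 w 0.0794 F [-0.4  0.4 -0.2]
yaw units 0.09
time_s: 46.6
tcp_pos: [0.4978, -0.1771, 0.0247]
eef_rot: [-179.3, -2.1, -89.6]
contact_force: [0.7, -0.1, -0.8]
gripper_width: 0.0588
    [-179.3    -2.08  -89.62] [ 0.4978 -0.1771  0.0247] tilt 0.54 q4 3.72 46.6
```

```bash

python3 -m inch '[{"x":0,"y":0,"z":-0.6,"yaw":0},{"x":0,"y":0,"z":-1,"yaw":0},{"x":0,"y":0,"z":-1,"yaw":0},{"x":0,"y":0,"z":-1,"yaw":0},{"x":0,"y":0,"z":-1,"yaw":0}]'
python3 -m inch '[{"x":0,"y":0,"z":-1,"yaw":0},{"x":-0.8,"y":0.2,"z":-0.8,"yaw":0},{"x":-1,"y":0.2,"z":0,"yaw":0},{"x":-1,"y":0.2,"z":0,"yaw":0},{"x":-1,"y":0.2,"z":0,"yaw":0}]'
python3 -m inch '[{"x":-1,"y":0.3,"z":0,"yaw":0},{"x":-0.6,"y":0,"z":0,"yaw":0},{"x":0,"y":0,"z":0,"yaw":0}]'
python3 go.py 0.4615 -0.038 0.112 -90; python3 - <<'E'
from h import *
s=r.get_state();t=s['tcp_pos'];im,d,K,T=snap('wrist','w16');P=cloud(d,K,T)
q=P[180:300,240:400].reshape(-1,3); q=q[(np.hypot(q[:,0]-t[0],q[:,1]-t[1])<.04)&(abs(q[:,2]-t[2]+.007)<.006)]
zm=np.median(q[:,2]);q=q[abs(q[:,2]-zm)<.003]; print('cap top-tcp',zm-t[2],q.min(0)-t,q.max(0)-t,np.linalg.lstsq(np.c_[q[:,:2],np.ones(len(q))],q[:,2],rcond=None)[0].round(3))
m=(abs(P[...,2]-.088)<.004)&(np.hypot(P[...,0]-.4628,P[...,1]+.038)<.036);q=P[m];print('rim',len(q),q.min(0),q.max(0))
E
```

```text
time_s: 47.02
tcp_pos: [0.4923, -0.1729, 0.1395]
eef_rot: [-179.9, -2.0, -89.7]
contact_force: [1.1, -0.7, -1.0]
gripper_width: 0.059
time_s: 47.43
tcp_pos: [0.4749, -0.0767, 0.192]
eef_rot: [-179.1, -2.0, -90.0]
contact_force: [-0.2, 0.5, -0.0]
gripper_width: 0.0587
time_s: 47.68
tcp_pos: [0.4662, -0.0321, 0.1924]
eef_rot: [-178.9, -1.9, -89.9]
contact_force: [0.0, -0.1, 0.4]
gripper_width: 0.0592
tool units [0.13 0.25 3.22] at [ 0.4662 -0.0321  0.1924] [-178.92   -1.89  -89.93] t 47.68 w 0.0592 F [ 0.  -0.1  0.4]
yaw units 0.02
cap top-tcp -0.0071022208252453645 [-0.03606064 -0.02978447 -0.01008077] [ 0.03847663  0.01651137 -0.004117  ] [0.004 0.008 0.184]
rim 713 [ 0.43221038 -0.06884032  0.0840133 ] [ 0.49347159 -0.02262717  0.08962269]
```

View pics/w16.png

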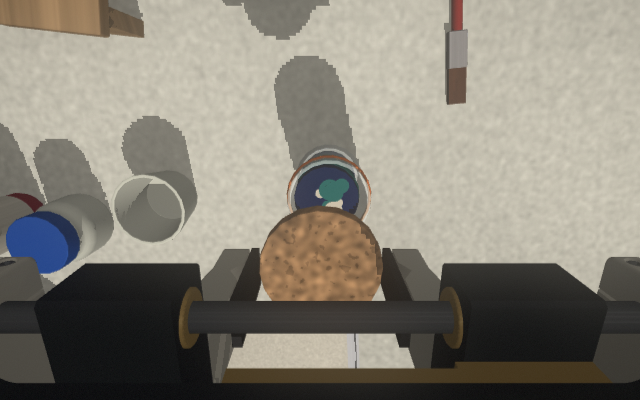

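The cap (320,258) is held level and the rim (330,190) is visible. Align and lower.

```bash

python3 -m inch '[{"x":0.15,"y":0.2,"z":0.8,"yaw":0},{"x":0.05,"y":0.1,"z":0.8,"yaw":0},{"x":0,"y":0,"z":0.7,"yaw":0},{"x":0,"y":0,"z":0.6,"yaw":0},{"x":0,"y":0,"z":0,"yaw":0}]'
python3 go.py 0.4618 -0.038 0.107 -90
```

```text
time_s: 48.15
tcp_pos: [0.4612, -0.042, 0.12]
eef_rot: [-178.6, -1.8, -89.9]
contact_force: [-0.4, 0.2, -0.3]
gripper_width: 0.0588
tool units [-0.18 -0.01  0.51] at [ 0.4612 -0.042   0.12  ] [-178.61   -1.81  -89.86] t 48.15 w 0.0588 F [-0.4  0.2 -0.3]
yaw units 0.03
```

```bash

python3 -m inch '[{"x":-0.18,"y":0.04,"z":0.1,"yaw":0},{"x":-0.02,"y":0.02,"z":0.3,"yaw":0},{"x":0,"y":0,"z":0.15,"yaw":0}]'
python3 go.py 0.4618 -0.038 0.107 -90
```

```text
time_s: 48.4
tcp_pos: [0.4609, -0.0383, 0.1069]
eef_rot: [-178.5, -1.8, -90.0]
contact_force: [-0.7, -0.1, -1.1]
gripper_width: 0.0592
tool units [-0.01 -0.04 -0.01] at [ 0.4609 -0.0383  0.1069] [-178.54   -1.82  -89.96] t 48.4 w 0.0592 F [-0.7 -0.1 -1.1]
yaw units 0.01
```

```bash

python3 -m inch '[{"x":0,"y":0,"z":0.03,"yaw":0},{"x":0,"y":0,"z":0,"yaw":0},{"x":0,"y":0,"z":0,"yaw":0},{"x":0,"y":0,"z":0,"yaw":0}]' 0.85
python3 -m inch '[{"x":0,"y":0,"z":-1,"yaw":0},{"x":0,"y":0,"z":-1,"yaw":0},{"x":0,"y":0,"z":-0.5,"yaw":0},{"x":0,"y":0,"z":0,"yaw":0}]'
python3 - <<'E'
from h import *
s=r.get_state();t=s['tcp_pos'];im,d,K,T=snap('wrist','w17');P=cloud(d,K,T)
m=(np.hypot(P[...,0]-.4628,P[...,1]+.038)<.034)&(P[...,2]>.092)&(P[...,2]<.106);q=P[m];zm=np.median(q[:,2]);q=q[abs(q[:,2]-zm)<.003];print('cap top',zm,q.min(0),q.max(0),np.linalg.lstsq(np.c_[q[:,:2],np.ones(len(q))],q[:,2],rcond=None)[0].round(3))
m=(abs(P[...,2]-.088)<.003)&(np.hypot(P[...,0]-.4628,P[...,1]+.038)<.036);q=P[m];print('rim',len(q),q.min(0),q.max(0),t)
E
python3 st.py
```

```text
time_s: 48.73
tcp_pos: [0.4619, -0.0381, 0.1069]
eef_rot: [-178.4, -1.8, -89.9]
contact_force: [0.6, -0.2, 0.2]
gripper_width: 0.0785
time_s: 49.07
tcp_pos: [0.4598, -0.0363, 0.1721]
eef_rot: [-178.5, -1.8, -89.9]
contact_force: [-0.1, 0.2, 0.4]
gripper_width: 0.0807
cap top 0.09756935635337366 [ 0.43222159 -0.06820092  0.09460876] [ 0.49098769 -0.0085799   0.09985104] [-0.     0.002  0.098]
rim 318 [ 0.4340448  -0.06888427  0.08500229] [ 0.49319447 -0.03438485  0.09093338] [ 0.45982404 -0.03626282  0.17208822]
    [-178.56   -1.85  -89.91] [ 0.4595 -0.0363  0.1712] tilt 0.62 q4 2.79 49.12
```

View pics/w17.png

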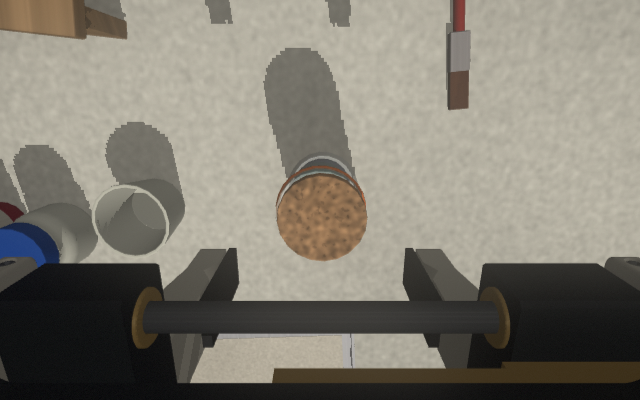

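Cap sits flat, top at 97.6 mm, (322,215) in the view. Grip the tube.

```bash

python3 -m inch '[{"x":0.07,"y":-0.1,"z":0.9,"yaw":0},{"x":0,"y":0,"z":0.9,"yaw":0},{"x":0,"y":0,"z":0.9,"yaw":0},{"x":0,"y":0,"z":0.8,"yaw":0},{"x":0,"y":0,"z":0,"yaw":0}]'
python3 go.py 0.4625 -0.038 0.064 -90
```

```text
time_s: 49.53
tcp_pos: [0.4654, -0.0404, 0.0812]
eef_rot: [-178.2, -1.7, -89.9]
contact_force: [-2.3, 0.1, -0.2]
gripper_width: 0.0811
tool units [-0.12  0.14  0.68] at [ 0.4654 -0.0404  0.0812] [-178.21   -1.68  -89.92] t 49.53 w 0.0811 F [-2.3  0.1 -0.2]
yaw units 0.02
```

```bash

python3 -m inch '[{"x":-0.1,"y":0.15,"z":0.4,"yaw":0},{"x":0,"y":0,"z":0.35,"yaw":0},{"x":0,"y":0,"z":0,"yaw":0}]'
python3 -m inch '[{"x":0,"y":0,"z":0,"yaw":0},{"x":0,"y":0,"z":0,"yaw":0},{"x":0,"y":0,"z":0,"yaw":0},{"x":0,"y":0,"z":0,"yaw":0}]' -1 30
python3 -m inch '[{"x":0,"y":0,"z":-0.3,"yaw":0},{"x":0,"y":0,"z":-0.6,"yaw":0},{"x":0,"y":0,"z":-0.8,"yaw":0},{"x":0,"y":0,"z":-0.8,"yaw":0},{"x":0,"y":0,"z":-0.8,"yaw":0}]'
python3 -m inch '[{"x":0.2,"y":-0.2,"z":-1,"yaw":0},{"x":0.4,"y":-0.4,"z":-1,"yaw":0},{"x":0,"y":-0.5,"z":-1,"yaw":0},{"x":0,"y":-0.5,"z":-0.6,"yaw":0},{"x":0,"y":0,"z":0,"yaw":0}]'; python3 st.py
python3 - <<'E'
from h import *
im,d,K,T=snap('wrist','w18')
E
```

```text
time_s: 49.78
tcp_pos: [0.4614, -0.0389, 0.061]
eef_rot: [-178.4, -1.8, -89.9]
contact_force: [0.1, 0.5, -0.4]
gripper_width: 0.0812
time_s: 50.12
tcp_pos: [0.4627, -0.0387, 0.0628]
eef_rot: [-178.3, -1.8, -89.9]
contact_force: [-0.1, -0.5, -2.7]
gripper_width: 0.0626
time_s: 50.53
tcp_pos: [0.4564, -0.0373, 0.1469]
eef_rot: [-178.8, -1.9, -89.9]
contact_force: [-0.6, -0.1, -2.8]
gripper_width: 0.0627
time_s: 50.95
tcp_pos: [0.4942, -0.05, 0.251]
eef_rot: [-178.3, -1.7, -89.9]
contact_force: [0.6, 1.1, -1.7]
gripper_width: 0.0622
    [-178.32   -1.68  -89.89] [ 0.4942 -0.05    0.251 ] tilt 1.04 q4 2.34 50.95
```

View pics/w18.png

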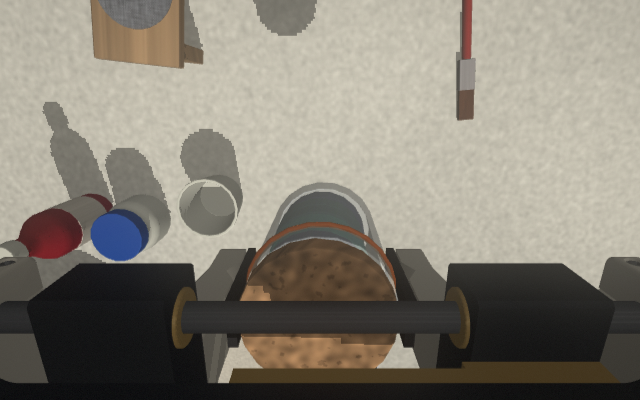

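Tube with cap is held; riser pad at the top-left (138,10). Move so the pad comes into view.

```bash

python3 -m inch '[{"x":0.6,"y":-1,"z":0,"yaw":0},{"x":0.6,"y":-1,"z":0,"yaw":0},{"x":0.6,"y":-1,"z":0,"yaw":0},{"x":0.6,"y":-1,"z":0,"yaw":0},{"x":0.6,"y":-1,"z":0,"yaw":0}]'
python3 -m inch '[{"x":0,"y":-1,"z":0,"yaw":0},{"x":0,"y":-0.4,"z":0,"yaw":0},{"x":0,"y":0,"z":0,"yaw":0},{"x":0,"y":0,"z":0,"yaw":0}]'; python3 st.py
python3 - <<'E'
from h import *
im,d,K,T=snap('wrist','w19'); P=cloud(d,K,T)
b=np.zeros(d.shape,bool); b[:180,150:480]=1
q=P[b&(abs(P[...,2]-.07)<.006)]; R=cv2.minAreaRect(q[:,:2].astype(np.float32)); print('board',len(q),R)
g=cv2.cvtColor(im,cv2.COLOR_RGB2HSV); m=((g[...,1]<50)&b&(abs(P[...,2]-.07)<.006)).astype(np.uint8)
m=cv2.morphologyEx(m,cv2.MORPH_OPEN,np.ones((5,5)));n,l,s,c=cv2.connectedComponentsWithStats(m); i=1+s[1:,4].argmax(); q=P[l==i]; print('pad',s[i],q.min(0),q.max(0),(q.min(0)+q.max(0))/2,cv2.minEnclosingCircle(q[:,:2].astype(np.float32)))
b[:]=0; b[:200,:]=1; q=P[b&(abs(P[...,2]-.168)<.005)&(P[...,1]<-.27)]; print('fixed',len(q), (q.min(0)+q.max(0))/2 if len(q) else '')
E
```

```text
time_s: 51.42
tcp_pos: [0.6114, -0.1244, 0.2515]
eef_rot: [-178.8, -1.4, -89.7]
contact_force: [0.4, 0.7, -2.0]
gripper_width: 0.0624
time_s: 51.75
tcp_pos: [0.6458, -0.1267, 0.244]
eef_rot: [-179.5, -1.3, -90.0]
contact_force: [-1.1, 0.1, -2.2]
gripper_width: 0.0624
    [-179.53   -1.32  -89.98] [ 0.6458 -0.1267  0.244 ] tilt 0.31 q4 1.47 51.75
board 13417 ((0.654645562171936, -0.2197140008211136), (0.1267298310995102, 0.07527199387550354), 83.89276885986328)
pad [ 274   41   77   81 4906] [ 0.62261904 -0.24858813  0.06748438] [ 0.6876521  -0.18384122  0.07331739] [ 0.65513557 -0.21621467  0.07040088] ((0.6550425291061401, -0.2165593057870865), 0.033035583794116974)
fixed 0
```

View pics/w19.png

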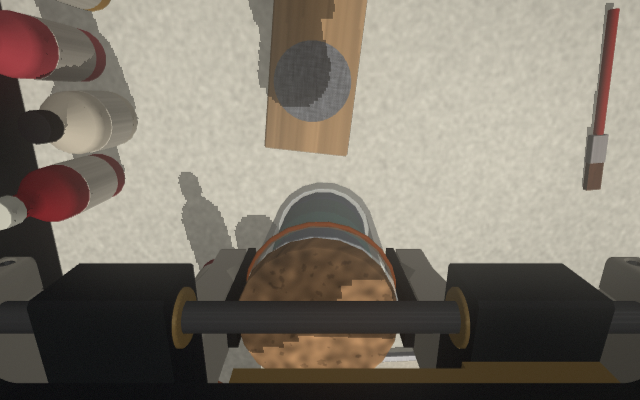

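```bash

python3 -m inch '[{"x":0.9,"y":-0.1,"z":0,"yaw":0},{"x":0.9,"y":-0.1,"z":0,"yaw":0},{"x":0.9,"y":-0.1,"z":0,"yaw":0},{"x":0.6,"y":-0.1,"z":0.2,"yaw":0},{"x":0,"y":0,"z":0.4,"yaw":0}]'
python3 -m inch '[{"x":0,"y":0,"z":0.4,"yaw":0},{"x":0,"y":0,"z":0.6,"yaw":0},{"x":0,"y":0,"z":0.4,"yaw":0},{"x":0,"y":0,"z":0,"yaw":0}]'
python3 go.py 0.656 -0.2165 0.135 -90;python3 st.py
```

```text
time_s: 52.22
tcp_pos: [0.6511, -0.208, 0.2324]
eef_rot: [-179.5, -1.2, -89.6]
contact_force: [0.6, -0.4, -1.7]
gripper_width: 0.0625
time_s: 52.55
tcp_pos: [0.6475, -0.2072, 0.1922]
eef_rot: [-179.7, -1.1, -89.7]
contact_force: [-0.5, 0.3, -3.1]
gripper_width: 0.0621
tool units [ 0.33 -0.33  2.3 ] at [ 0.6475 -0.2072  0.1922] [-179.7    -1.12  -89.71] t 52.55 w 0.0621 F [-0.5  0.3 -3.1]
yaw units 0.07
    [-179.7    -1.12  -89.71] [ 0.6475 -0.2072  0.1922] tilt 0.31 q4 1.23 52.55
```

```bash

python3 -m inch '[{"x":0.35,"y":-0.4,"z":0.2,"yaw":0},{"x":0.05,"y":-0.1,"z":0.5,"yaw":0},{"x":0,"y":0,"z":0.6,"yaw":0},{"x":0,"y":0,"z":0.4,"yaw":0},{"x":0,"y":0,"z":0,"yaw":0}]'
python3 go.py 0.656 -0.2165 0.135 -90;python3 st.py
```

```text
time_s: 52.97
tcp_pos: [0.6612, -0.2161, 0.1476]
eef_rot: [-179.7, -1.1, -89.5]
contact_force: [-0.2, -0.4, -3.0]
gripper_width: 0.0622
tool units [0.01 0.21 0.5 ] at [ 0.6612 -0.2161  0.1476] [-179.68   -1.12  -89.55] t 52.97 w 0.0622 F [-0.2 -0.4 -3. ]
yaw units 0.11
    [-179.68   -1.12  -89.55] [ 0.6612 -0.2161  0.1476] tilt 0.35 q4 1.28 52.97
```

```bash

python3 -m inch '[{"x":0.02,"y":0.2,"z":0.1,"yaw":0},{"x":0,"y":0.02,"z":0.2,"yaw":0},{"x":0,"y":0,"z":0.1,"yaw":0},{"x":0,"y":0,"z":0,"yaw":0}]'
python3 go.py 0.6562 -0.2165 0.134 -90;python3 st.py; python3 - <<'E'
from h import *
s=r.get_state();im,d,K,T=snap('wrist','w20'); P=cloud(d,K,T)
print(s['tcp_pos']); b=np.zeros(d.shape,bool); b[:230,200:440]=1
g=cv2.cvtColor(im,cv2.COLOR_RGB2HSV)
E
```

```text
time_s: 53.3
tcp_pos: [0.6554, -0.2164, 0.1372]
eef_rot: [-179.7, -1.1, -89.5]
contact_force: [0.2, 0.2, -2.2]
gripper_width: 0.0621
tool units [ 0.   -0.03  0.13] at [ 0.6554 -0.2164  0.1372] [-179.68   -1.13  -89.5 ] t 53.3 w 0.0621 F [ 0.2  0.2 -2.2]
yaw units 0.12
    [-179.68   -1.13  -89.5 ] [ 0.6554 -0.2164  0.1372] tilt 0.35 q4 1.32 53.3
[ 0.65543187 -0.21643608  0.13720307]
```

View pics/w20.png

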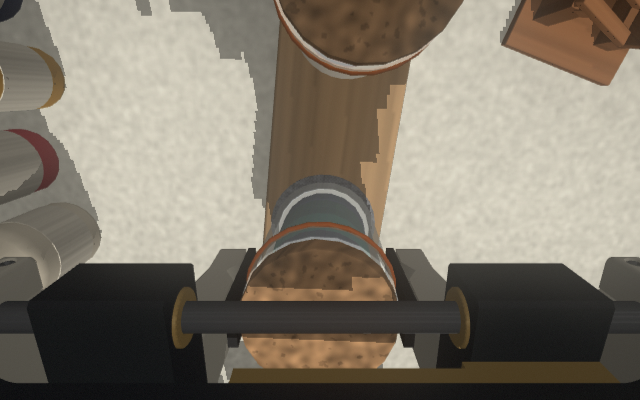

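The tube base (277–371) is centred within the grey pad (268–378). Set down.

```bash

python3 -m inch '[{"x":0,"y":-0.02,"z":0.1,"yaw":0},{"x":0,"y":0,"z":0.05,"yaw":0},{"x":0,"y":0,"z":0.03,"yaw":0}]'
python3 -m inch '[{"x":0,"y":0,"z":0.05,"yaw":0},{"x":0,"y":0,"z":0,"yaw":0}]'
```

```text
time_s: 53.6
tcp_pos: [0.6571, -0.2167, 0.1345]
eef_rot: [-179.5, -1.2, -89.5]
contact_force: [-0.0, -0.7, -1.1]
gripper_width: 0.0626
time_s: 53.77
tcp_pos: [0.6573, -0.2167, 0.1332]
eef_rot: [-179.5, -1.2, -89.5]
contact_force: [-0.2, -0.0, -2.3]
gripper_width: 0.0624
```

```bash

python3 -m inch '[{"x":0,"y":0.02,"z":0.08,"yaw":0},{"x":0,"y":0,"z":0.04,"yaw":0}]'
python3 -m inch '[{"x":0,"y":0,"z":0.04,"yaw":0},{"x":0,"y":0,"z":0,"yaw":0}]'
```

```text
time_s: 53.93
tcp_pos: [0.6576, -0.217, 0.133]
eef_rot: [-179.3, -1.2, -89.4]
contact_force: [-2.5, 0.5, 1.2]
gripper_width: 0.0622
time_s: 54.1
tcp_pos: [0.6577, -0.217, 0.1331]
eef_rot: [-179.3, -1.3, -89.4]
contact_force: [-0.2, -0.4, -2.5]
gripper_width: 0.0621
```

```bash

python3 -m inch '[{"x":0,"y":0,"z":0,"yaw":0},{"x":0,"y":0,"z":0,"yaw":0},{"x":0,"y":0,"z":0,"yaw":0},{"x":0,"y":0,"z":0,"yaw":0}]' 0.85
python3 go.py 0.655 -0.2165 0.133 -90
python3 -m inch '[{"x":0,"y":0,"z":-0.5,"yaw":0},{"x":0,"y":0,"z":-0.7,"yaw":0},{"x":0,"y":0,"z":-1,"yaw":0},{"x":0,"y":0,"z":-1,"yaw":0},{"x":0,"y":0,"z":-1,"yaw":0}]'
python3 -m inch '[{"x":-0.5,"y":0,"z":-1,"yaw":0},{"x":-0.5,"y":0,"z":-1,"yaw":0},{"x":0,"y":0,"z":0,"yaw":0}]'
python3 - <<'E'
from h import *
s=r.get_state();im,d,K,T=snap('wrist','w21'); P=cloud(d,K,T); print(s['tcp_pos'],s['eef_rot'])
m=(np.hypot(P[...,0]-.655,P[...,1]+.2165)<.05)&(abs(P[...,2]-.168)<.006);q=P[m]; print('cap top',np.median(q[:,2]),q.min(0),q.max(0),np.linalg.lstsq(np.c_[q[:,:2],np.ones(len(q))],q[:,2],rcond=None)[0].round(3))
E
```

```text
time_s: 54.43
tcp_pos: [0.6585, -0.2173, 0.1331]
eef_rot: [-179.2, -1.3, -89.4]
contact_force: [-0.4, -0.0, -0.6]
gripper_width: 0.0796
tool units [-0.03  0.14 -0.  ] at [ 0.6585 -0.2173  0.1331] [-179.19   -1.28  -89.42] t 54.43 w 0.0796 F [-0.4 -0.  -0.6]
yaw units 0.15
time_s: 54.85
tcp_pos: [0.6541, -0.2148, 0.2373]
eef_rot: [-179.9, -1.2, -89.5]
contact_force: [0.8, 0.3, -0.1]
gripper_width: 0.0809
time_s: 55.1
tcp_pos: [0.6554, -0.1896, 0.2988]
eef_rot: [-179.3, -1.4, -89.5]
contact_force: [-0.0, -0.6, 2.0]
gripper_width: 0.0809
[ 0.65536781 -0.18963821  0.29878672] [-179.27746149   -1.36301817  -89.52124012]
cap top 0.16757560859011184 [ 0.62748617 -0.24605544  0.16202214] [ 0.68686017 -0.18681882  0.16988129] [0.    0.003 0.168]
```

View pics/w21.png

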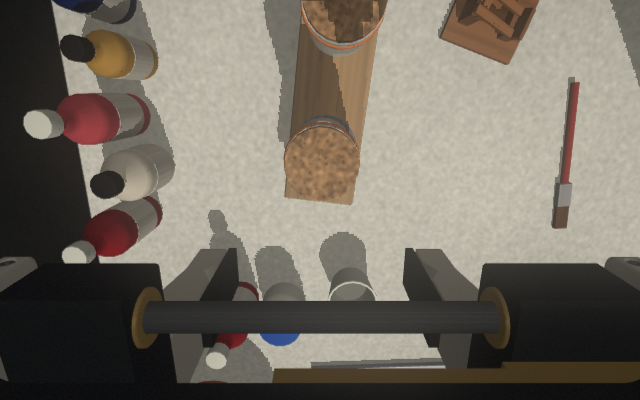

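Tube stands upright on the pad (322,162), cap level. Now look at the easel.

```bash

python3 -m inch '[{"x":0.5,"y":1,"z":0,"yaw":0},{"x":0.5,"y":1,"z":0,"yaw":0},{"x":0.5,"y":1,"z":0,"yaw":0},{"x":0.5,"y":1,"z":0,"yaw":0},{"x":0.5,"y":1,"z":0,"yaw":0}]'>/dev/null
python3 -m inch '[{"x":0,"y":1,"z":0,"yaw":0},{"x":0,"y":0.5,"z":0,"yaw":0},{"x":0,"y":0,"z":0,"yaw":0}]'>/dev/null;python3 st.py
python3 - <<'E'
from h import *
im,d,K,T=snap('wrist','w22'); P=cloud(d,K,T); print(T.round(3))
m=(P[...,2]>.012)&(np.hypot(P[...,0]-.47,P[...,1]+.35)<.06); v,u=np.where(m); print(u.min(),u.max(),v.min(),v.max())
u0,v0=int(u.mean())-45,int(v.mean())-45; u0=max(u0,0);v0=max(v0,0)
c=cv2.resize(im[v0:v0+90,u0:u0+90],(400,400),interpolation=3); h=np.clip(P[v0:v0+90,u0:u0+90,2]/.08*255,0,255).astype(np.uint8)
cv2.imwrite('pics/c22.png',np.hstack([c[:,:,::-1],cv2.applyColorMap(cv2.resize(h,(400,400),interpolation=0),cv2.COLORMAP_JET)])); print(u0,v0)
E
```

```text
[-179.4    -1.29  -89.4 ] [ 0.4853 -0.2557  0.2964] tilt 0.75 q4 1.27 55.82
[[-1.    -0.014  0.007  0.485]
 [-0.011  0.957  0.288 -0.337]
 [-0.011  0.288 -0.957  0.445]
 [ 0.     0.     0.     1.   ]]
0 639 0 399
284 82
```

View pics/c22.png

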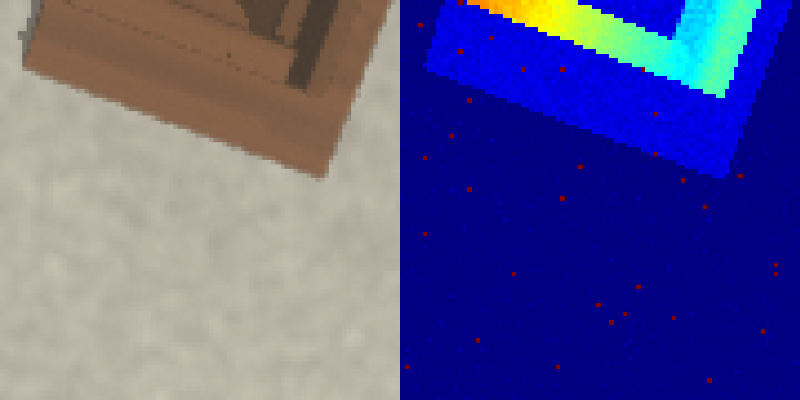

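The bars rise to the image left (world +x) with the lip on the right; fit the slope numerically.

```bash
python3 - <<'E'
from h import *
z=np.load('pics/w22.npz');d,K,T=z['d'],z['K'],z['T'];P=cloud(d,K,T)
q=P[(P[...,2]>.018)&(P[...,2]<.08)&(np.hypot(P[...,0]-.47,P[...,1]+.36)<.08)]
rng=np.random.default_rng(0);best=None
for _ in range(3000):
    a,b,c=q[rng.choice(len(q),3,replace=False)];n=np.cross(b-a,c-a);L=np.linalg.norm(n)
    if L<1e-6: continue
    n/=L; n*=np.sign(n[2])
    if not .80<n[2]<.93: continue
    k=abs((q-a)@n)<.0015
    if best is None or k.sum()>best.sum(): best=k
p=q[best];c=p.mean(0);n=np.linalg.svd(p-c)[2][2];n*=np.sign(n[2])
x=np.array([-n[0],-n[1],0]);x/=np.linalg.norm(x);az=np.degrees(np.arctan2(x[1],x[0]))
xs=np.cross(np.cross(n,[0,0,1]),n); xs/=np.linalg.norm(xs); xs*=np.sign(xs[2]); ys=np.cross(n,xs)
print(len(q),len(p),'incl',np.degrees(np.arccos(n[2])),'azimuth up-slope',az)
a=(p-c)@xs;b=(p-c)@ys;print('x range',np.percentile(a,[0,1,99,100]),'y',np.percentile(b,[0,1,99,100]))
h=(q-c)@n;k=(h>.006)&(h<.014);A=(q[k]-c)@xs;B=(q[k]-c)@ys;print('lip pts',k.sum(),np.percentile(A,[5,50,95]),np.percentile(B,[2,98]))
yc=(np.percentile(b,1)+np.percentile(b,99))/2
# origin height 42mm on the plane
s=(.042-c[2])/xs[2]; print('origin by height',c+xs*s+ys*yc)
s2=np.percentile(A,95)+.026; print('origin by lip',c+xs*s2+ys*yc); s3=np.percentile(a,99.5)-.04;print('by bar end',c+xs*s3+ys*yc)
E
```

```text
1540 970 incl 30.121020674415618 azimuth up-slope -19.224078723236097
x range [-0.03368243 -0.03274905  0.03075094  0.03153574] y [-0.01536421 -0.01513569  0.01543991  0.01562038]
lip pts 191 [-0.03733216 -0.03391332 -0.03169297] [-0.01482886  0.01478134]
origin by height [ 0.4762666  -0.35080135  0.042     ]
origin by lip [ 0.47592456 -0.35068208  0.04178984]
by bar end [ 0.47320259 -0.34973291  0.04011738]
```

```bash

python3 -m inch '[{"x":-1,"y":0,"z":0,"yaw":0},{"x":-1,"y":0,"z":0,"yaw":0},{"x":-1,"y":-0.2,"z":0,"yaw":0},{"x":-1,"y":-0.2,"z":0,"yaw":0},{"x":-1,"y":-0.2,"z":0,"yaw":0}]' 0.5 >/dev/null
python3 -m inch '[{"x":-1,"y":-0.2,"z":0,"yaw":0},{"x":-1,"y":-0.2,"z":0,"yaw":0},{"x":-1,"y":-0.2,"z":0,"yaw":0},{"x":-1,"y":-0.2,"z":0,"yaw":0},{"x":-1,"y":-0.2,"z":0,"yaw":0}]' >/dev/null
python3 -m inch '[{"x":-1,"y":-0.2,"z":0,"yaw":0},{"x":-1,"y":-0.2,"z":0,"yaw":0},{"x":-1,"y":-0.2,"z":0,"yaw":0},{"x":-1,"y":-0.2,"z":0,"yaw":0},{"x":-1,"y":-0.2,"z":0,"yaw":0}]' 
python3 -m inch '[{"x":-1,"y":-0.2,"z":0,"yaw":0},{"x":-1,"y":-0.2,"z":0,"yaw":0},{"x":-1,"y":-0.2,"z":0.2,"yaw":0},{"x":-1,"y":-0.2,"z":0.2,"yaw":0},{"x":-1,"y":-0.2,"z":0.2,"yaw":0}]' 
python3 -m inch '[{"x":-1,"y":-0.2,"z":0.2,"yaw":0},{"x":-1,"y":0,"z":0.2,"yaw":0},{"x":0,"y":0,"z":0,"yaw":0}]' 
python3 st.py; python3 - <<'E'
from h import *
im,d,K,T=snap('wrist','w23')
for o in discs(d,K,T): print(o)
E
python3 go.py 0.5924 0.3082 0.05 -90
```

```text
time_s: 57.12
tcp_pos: [0.5612, 0.1422, 0.2871]
eef_rot: [-179.3, -1.5, -89.3]
contact_force: [1.2, -1.0, -0.4]
gripper_width: 0.066
time_s: 57.53
tcp_pos: [0.5887, 0.2798, 0.2679]
eef_rot: [-179.2, -1.5, -89.0]
contact_force: [-0.1, -1.2, 1.2]
gripper_width: 0.0657
time_s: 57.78
tcp_pos: [0.5944, 0.3393, 0.2517]
eef_rot: [-179.4, -1.6, -88.8]
contact_force: [-0.6, -0.4, -0.4]
gripper_width: 0.0654
    [-179.36   -1.61  -88.79] [0.5944 0.3393 0.2517] tilt -0.71 q4 1.66 57.78
[0.5923, 0.3085, 0.0138, 0.0493, 0.048]
[0.4786, 0.3724, 0.0137, 0.0487, 0.0492]
[0.5865, 0.3823, 0.0137, 0.0486, 0.0484]
tool units [0.96 0.19 8.11] at [0.5944 0.3379 0.2519] [-179.37   -1.64  -88.79] t 57.83 w 0.0659 F [ 1.3 -0.4 -0.7]
yaw units 0.3
```

```bash

python3 -m inch '[{"x":0.5,"y":0.1,"z":1,"yaw":0.3},{"x":0.3,"y":0,"z":1,"yaw":0},{"x":0,"y":0,"z":1,"yaw":0},{"x":0,"y":0,"z":1,"yaw":0},{"x":0,"y":0,"z":1,"yaw":0}]' >/dev/null
python3 -m inch '[{"x":0,"y":0,"z":1,"yaw":0},{"x":0,"y":0,"z":1,"yaw":0},{"x":0,"y":0,"z":0.8,"yaw":0},{"x":0,"y":0,"z":0,"yaw":0}]' 
python3 go.py 0.5923 0.3085 0.018 -90
```

```text
time_s: 58.58
tcp_pos: [0.5997, 0.3145, 0.0512]
eef_rot: [-179.0, -1.5, -89.8]
contact_force: [-1.5, 0.1, -1.0]
gripper_width: 0.0655
tool units [0.2  0.32 1.33] at [0.5997 0.3145 0.0512] [-179.01   -1.5   -89.83] t 58.58 w 0.0655 F [-1.5  0.1 -1. ]
yaw units 0.04
```

```bash

python3 -m inch '[{"x":0.2,"y":0.3,"z":0.3,"yaw":0},{"x":0.05,"y":0.1,"z":0.5,"yaw":0},{"x":0,"y":0,"z":0.4,"yaw":0},{"x":0,"y":0,"z":0.15,"yaw":0},{"x":0,"y":0,"z":0,"yaw":0}]' 
python3 go.py 0.5923 0.3085 0.018 -90
```

```text
time_s: 59.0
tcp_pos: [0.5932, 0.3079, 0.019]
eef_rot: [-178.9, -1.5, -89.8]
contact_force: [-0.1, 0.2, 0.1]
gripper_width: 0.0655
tool units [-0.02  0.04  0.04] at [0.5932 0.3079 0.019 ] [-178.86   -1.5   -89.77] t 59.0 w 0.0655 F [-0.1  0.2  0.1]
yaw units 0.06
```

```bash

python3 -m inch '[{"x":0,"y":0,"z":0.02,"yaw":0},{"x":0,"y":0,"z":0.02,"yaw":0},{"x":0,"y":0,"z":0.02,"yaw":0},{"x":0,"y":0,"z":0.02,"yaw":0}]' -1 12
python3 -m inch '[{"x":0,"y":0,"z":-0.6,"yaw":0},{"x":0,"y":0,"z":-1,"yaw":0},{"x":0,"y":0,"z":-1,"yaw":0},{"x":0,"y":0,"z":-1,"yaw":0},{"x":0.5,"y":0,"z":-1,"yaw":0}]'
python3 -m inch '[{"x":1,"y":0.2,"z":-1,"yaw":0},{"x":1,"y":0.2,"z":-1,"yaw":0},{"x":1,"y":0.2,"z":-1,"yaw":0},{"x":1,"y":0.2,"z":-1,"yaw":0},{"x":1,"y":0.2,"z":-1,"yaw":0}]' >/dev/null
python3 -m inch '[{"x":1,"y":0.2,"z":0,"yaw":0},{"x":1,"y":0.2,"z":0,"yaw":0},{"x":1,"y":0.2,"z":0,"yaw":0},{"x":1,"y":0.2,"z":0,"yaw":0},{"x":1,"y":0.2,"z":0,"yaw":0}]' >/dev/null
python3 -m inch '[{"x":1,"y":0.2,"z":0,"yaw":0},{"x":1,"y":0.2,"z":0,"yaw":0},{"x":1,"y":0.2,"z":0,"yaw":0},{"x":1,"y":0.2,"z":0,"yaw":0},{"x":1,"y":0.2,"z":0,"yaw":0}]' >/dev/null
python3 -m inch '[{"x":1,"y":0.2,"z":0,"yaw":0},{"x":1,"y":0.2,"z":0,"yaw":0},{"x":1,"y":0.2,"z":0,"yaw":0},{"x":1,"y":0.2,"z":0,"yaw":0},{"x":1,"y":0,"z":0,"yaw":0}]' >/dev/null
python3 -m inch '[{"x":1,"y":0,"z":0,"yaw":0},{"x":1,"y":0,"z":0,"yaw":0},{"x":0,"y":0,"z":0,"yaw":0}]'; python3 st.py
```

```text
time_s: 59.33
tcp_pos: [0.5954, 0.3094, 0.0199]
eef_rot: [-178.7, -1.4, -89.7]
contact_force: [-0.4, -0.6, 0.6]
gripper_width: 0.0492
time_s: 59.75
tcp_pos: [0.5901, 0.2988, 0.1335]
eef_rot: [-179.1, -1.7, -89.7]
contact_force: [0.7, 0.2, -0.8]
gripper_width: 0.0493
time_s: 61.67
tcp_pos: [0.4917, -0.2719, 0.2963]
eef_rot: [-177.2, -1.1, -89.4]
contact_force: [-0.1, 0.0, -0.4]
gripper_width: 0.0491
    [-177.16   -1.08  -89.36] [ 0.4917 -0.2719  0.2963] tilt 2.98 q4 0.65 61.67
```

```bash

python3 -m inch '[{"x":0,"y":0,"z":0,"yaw":-1},{"x":0,"y":0,"z":0,"yaw":-1},{"x":0,"y":0,"z":0,"yaw":-1},{"x":0,"y":0,"z":0,"yaw":-1},{"x":0,"y":0,"z":0,"yaw":-1}]' >/dev/null
python3 -m inch '[{"x":0,"y":0,"z":0,"yaw":-1},{"x":0,"y":0,"z":0,"yaw":-1},{"x":0,"y":0,"z":0,"yaw":-1},{"x":0,"y":0,"z":0,"yaw":-1},{"x":0,"y":0,"z":0,"yaw":-1}]' >/dev/null
python3 -m inch '[{"x":0,"y":0,"z":0,"yaw":-1},{"x":0,"y":0,"z":0,"yaw":-1},{"x":0,"y":0,"z":0,"yaw":-1},{"x":0,"y":0,"z":0,"yaw":-1},{"x":0,"y":0,"z":0,"yaw":-1}]' 
python3 go.py 0.4722 -0.3494 0.12 -19.2;python3 st.py
```

```text
time_s: 62.92
tcp_pos: [0.4895, -0.2707, 0.302]
eef_rot: [-179.4, -3.5, -26.8]
contact_force: [-0.3, 0.3, -0.2]
gripper_width: 0.0492
tool units [0.36 3.2  7.28] at [ 0.4895 -0.2707  0.302 ] [-179.42   -3.46  -26.79] t 62.92 w 0.0492 F [-0.3  0.3 -0.2]
yaw units -1.9
    [-179.42   -3.46  -26.79] [ 0.4895 -0.2707  0.302 ] tilt 3.47 q4 0.57 62.92
```

```bash

python3 -m inch '[{"x":0.1,"y":0.8,"z":0.8,"yaw":-1},{"x":0.1,"y":0.8,"z":1,"yaw":-1},{"x":0.1,"y":0.8,"z":1,"yaw":0},{"x":0,"y":0.8,"z":1,"yaw":0},{"x":0,"y":0,"z":1,"yaw":0}]' 
python3 -m inch '[{"x":0,"y":0,"z":1,"yaw":0},{"x":0,"y":0,"z":0.7,"yaw":0},{"x":0,"y":0,"z":0.3,"yaw":0},{"x":0,"y":0,"z":0,"yaw":0}]' 
python3 go.py 0.4722 -0.3494 0.10 -19.2;python3 - <<'E'
from h import *
s=r.get_state();t=s['tcp_pos'];im,d,K,T=snap('wrist','w24');P=cloud(d,K,T)
q=P[190:300,262:378].reshape(-1,3);q=q[(abs(q[:,2]-t[2]+.007)<.012)&(np.linalg.norm(q[:,:2]-t[:2],axis=1)<.032)]
zm=np.median(q[:,2]);q=q[abs(q[:,2]-zm)<.004];a=np.radians(s['eef_rot'][2]);u=np.array([np.cos(a),np.sin(a)]);v=np.array([u[1],-u[0]]);A=(q[:,:2]-t[:2])@u;B=(q[:,:2]-t[:2])@v
print('top-tcp',zm-t[2],'u',A.max()-.025,'v',B.min(),B.max(),'plane along u',np.polyfit(A,q[:,2],1)[0],'v',np.polyfit(B,q[:,2],1)[0])
E
```

```text
time_s: 63.33
tcp_pos: [0.4792, -0.3522, 0.1888]
eef_rot: [-180.0, -4.6, -17.7]
contact_force: [1.0, -0.1, -0.8]
gripper_width: 0.0488
time_s: 63.67
tcp_pos: [0.48, -0.353, 0.1325]
eef_rot: [-179.9, -4.3, -17.9]
contact_force: [-0.0, -0.3, 0.7]
gripper_width: 0.0489
tool units [-0.44 -0.04  1.27] at [ 0.48   -0.353   0.1325] [-179.9    -4.27  -17.89] t 63.67 w 0.0489 F [-0.  -0.3  0.7]
yaw units 0.33
top-tcp -0.005820670151354512 u 0.001917663984483519 v -0.028272857290481335 0.02662114867943879 plane along u 0.029409358793737888 v 0.013994959764224681
```

```bash

python3 -m inch '[{"x":-0.45,"y":-0.05,"z":0.4,"yaw":0.3},{"x":-0.1,"y":0,"z":0.5,"yaw":0},{"x":-0.05,"y":0,"z":0.5,"yaw":0},{"x":0,"y":0,"z":0.3,"yaw":0},{"x":0,"y":0,"z":0,"yaw":0}]' 
python3 go.py 0.4705 -0.3488 0.0585 -19.2
```

```text
time_s: 64.13
tcp_pos: [0.4747, -0.3491, 0.0974]
eef_rot: [-179.9, -5.1, -19.0]
contact_force: [0.2, 0.1, 0.0]
gripper_width: 0.0494
tool units [-0.3   0.05  1.53] at [ 0.4747 -0.3491  0.0974] [-179.89   -5.07  -18.95] t 64.13 w 0.0494 F [0.2 0.1 0. ]
yaw units 0.06
```

```bash

python3 -m inch '[{"x":-0.3,"y":0.05,"z":0.3,"yaw":0},{"x":-0.03,"y":0,"z":0.4,"yaw":0},{"x":-0.03,"y":0,"z":0.2,"yaw":0},{"x":0,"y":0,"z":0,"yaw":0}]' - 5
python3 go.py 0.4705 -0.3488 0.0585 -19.2
```

```text
time_s: 64.47
tcp_pos: [0.4695, -0.3484, 0.0759]
eef_rot: [-179.9, -5.4, -18.9]
contact_force: [0.5, 0.3, -0.1]
gripper_width: 0.0499
tool units [-0.02  0.    0.7 ] at [ 0.4695 -0.3484  0.0759] [-179.92   -5.41  -18.88] t 64.47 w 0.0499 F [ 0.5  0.3 -0.1]
yaw units 0.08
```

Now press down gently so the round pivots onto the slope.

```bash

python3 -m inch '[{"x":0,"y":0,"z":0.2,"yaw":0},{"x":0,"y":0,"z":0.15,"yaw":0},{"x":0,"y":0,"z":0,"yaw":0}]'
python3 -m inch '[{"x":-0.02,"y":0,"z":0.15,"yaw":0},{"x":-0.02,"y":0,"z":0.15,"yaw":0},{"x":0,"y":0,"z":0,"yaw":0}]'
python3 go.py 0.4705 -0.3488 0.0585 -19.2;  python3 - <<'E'
from h import *
s=r.get_state();t=s['tcp_pos'];im,d,K,T=snap('wrist','w25');P=cloud(d,K,T)
q=P[190:300,270:370].reshape(-1,3);q=q[(abs(q[:,2]-t[2]+.007)<.02)&(np.linalg.norm(q[:,:2]-t[:2],axis=1)<.024)]
a=np.radians(-19.2);u=np.array([np.cos(a),np.sin(a)]);A=(q[:,:2]-t[:2])@u
print(len(q),'slope deg',np.degrees(np.arctan(np.polyfit(A,q[:,2],1)[0])),'z at tcp',np.polyfit(A,q[:,2],1)[1]-t[2])
E
```

```text
time_s: 64.72
tcp_pos: [0.4703, -0.3489, 0.0665]
eef_rot: [-179.9, -5.4, -18.9]
contact_force: [-1.0, -0.4, 0.7]
gripper_width: 0.0498
time_s: 64.97
tcp_pos: [0.4704, -0.349, 0.0585]
eef_rot: [-179.9, -5.4, -18.9]
contact_force: [-1.3, -0.1, 1.7]
gripper_width: 0.0497
tool units [-0.   -0.01 -0.  ] at [ 0.4704 -0.349   0.0585] [-179.94   -5.43  -18.86] t 64.97 w 0.0497 F [-1.3 -0.1  1.7]
yaw units 0.08
5652 slope deg 27.64446168475818 z at tcp -0.005872037863555973
```

Round pivoted to 27.6° against the slope. Release, lift and check.

```bash

python3 -m inch '[{"x":0,"y":0,"z":0,"yaw":0},{"x":0,"y":0,"z":0,"yaw":0},{"x":0,"y":0,"z":0,"yaw":0},{"x":0,"y":0,"z":0,"yaw":0}]' 0.5
python3 -m inch '[{"x":0,"y":0,"z":-0.5,"yaw":0},{"x":0,"y":0,"z":-1,"yaw":0},{"x":0,"y":0,"z":-1,"yaw":0},{"x":-0.5,"y":0,"z":-1,"yaw":0},{"x":-1,"y":0,"z":-1,"yaw":0}]'
python3 -m inch '[{"x":-1,"y":0,"z":-1,"yaw":0},{"x":-0.3,"y":0,"z":-1,"yaw":0},{"x":0,"y":0,"z":-0.5,"yaw":0},{"x":0,"y":0,"z":0,"yaw":0}]'
cat > ez.py <<'E'
from h import *
import sys
s=r.get_state();im,d,K,T=snap('wrist',sys.argv[1]);P=cloud(d,K,T)
O=np.array([.476,-.3507,.042]);a=np.radians(-19.2);c,sn=np.cos(np.pi/6),.5
X=np.array([c*np.cos(a),c*np.sin(a),sn]);Z=np.array([-sn*np.cos(a),-sn*np.sin(a),c]);Y=np.cross(Z,X)
L=(P-O)@np.stack([X,Y,Z],1); m=(abs(L[...,2]-.012)<.0025)&(np.abs(L[...,:2]).max(-1)<.035); q=L[m]
print(s['tcp_pos'],m.sum(),'x',np.percentile(q[:,0],[.5,99.5]),'y',np.percentile(q[:,1],[.5,99.5]),'h',np.median(q[:,2]),'tilt fit',np.linalg.lstsq(np.c_[q[:,:2],np.ones(len(q))],q[:,2],rcond=None)[0])
v,uu=np.where(m);print(uu.min(),uu.max(),v.min(),v.max())
E
python3 ez.py w26
```

```text
time_s: 65.35
tcp_pos: [0.4709, -0.3491, 0.0589]
eef_rot: [-179.9, -5.5, -18.9]
contact_force: [0.3, 0.3, -0.4]
gripper_width: 0.0652
time_s: 65.77
tcp_pos: [0.4249, -0.3333, 0.1655]
eef_rot: [-180.0, -4.9, -18.8]
contact_force: [0.7, -1.0, 0.8]
gripper_width: 0.0657
time_s: 66.1
tcp_pos: [0.3851, -0.3201, 0.2334]
eef_rot: [-180.0, -5.3, -18.8]
contact_force: [0.9, -0.7, 0.5]
gripper_width: 0.0657
[ 0.38507787 -0.32008182  0.23338294] 2401 x [-0.03180165  0.02383108] y [-0.02327753  0.02373833] h 0.012067406163321675 tilt fit [0.01224553 0.00242444 0.0120255 ]
293 347 70 128
```

View pics/w26.png

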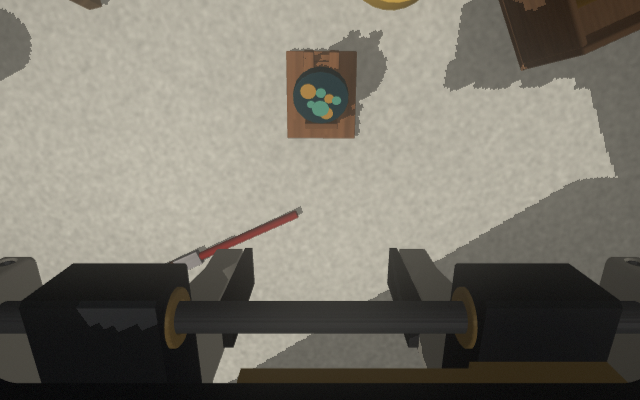

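The round lies flat on the easel at (321,96): upper edge at x = +23.8 mm, so its centre is about −1 mm (against the lip), h = 12 mm. Final numeric check from the top camera, then hand in.

```bash
python3 - <<'E'
from h import *
for o in rounds(): print(o)
z0=np.load('pics/top0.npz')['d'];im,d,K,T=snap('top','t27');P=cloud(d,K,T);P0=cloud(z0,K,T)
m=(np.hypot(P[...,0]-.655,P[...,1]+.2165)<.026)&(P[...,2]>.1);print('tube cap top',np.median(P[m][:,2]))
ch=((abs(P[...,2]-P0[...,2])>.009)&(d>0)&(z0>0)).astype(np.uint8);ch=cv2.morphologyEx(ch,cv2.MORPH_OPEN,np.ones((4,4)))
n,l,s,c=cv2.connectedComponentsWithStats(ch)
for i in range(1,n): print('changed',s[i].tolist(),P[l==i].mean(0).round(3))
E
python3 ez.py w28
```

```text
([0.5832, 0.3805], [16, 16, 196], 0.0133)
([0.4756, 0.3707], [16, 15, 202], 0.0139)
tube cap top 0.167242378719209
changed [402, 150, 27, 29, 588] [ 0.647 -0.214  0.148]
changed [276, 187, 12, 7, 52] [0.601 0.157 0.001]
changed [228, 188, 4, 7, 28] [0.595 0.312 0.   ]
changed [255, 195, 319, 205, 23603] [ 0.303 -0.13   0.642]
changed [338, 225, 21, 24, 376] [ 0.464 -0.043 -0.001]
changed [280, 228, 4, 5, 20] [0.48  0.153 0.002]
changed [365, 287, 6, 12, 54] [ 0.308 -0.058  0.475]
changed [0, 333, 82, 61, 3023] [ 0.02   1.134 -0.483]
[ 0.38460791 -0.31959253  0.22970247] 2466 x [-0.03140267  0.02374926] y [-0.02333161  0.02384618] h 0.012077708093428608 tilt fit [0.01026472 0.00254779 0.01203861]
293 348 68 126
```

```bash
python3 -c "
from plant import r
print(r.close_job())"
```

```text
the job is handed in; nothing more can be done
None
```

I finished the job and handed it in at about 66 s of the 200 s allowed; the hand-in gives no verdict.

- **Tube:** It held two rounds at the start and I added four. The stack top read about 75–76 mm, against the line at 76 mm.
- **Cap:** It is fully on. Its top read 97.6 mm on the bench, against 98 mm for a seated cap.
- **Display step:** The closed tube stands upright and level on the free felt pad, about 2 mm off its centre. Its cap top read about 167.5 mm, against 168 mm.
- **Easel:** The sample round lies flat on the slope, with its centre about 1 mm down the slope, where the lip stops it.
- **Tray and bench:** Two spare rounds are still lying on the tray. The last top view showed no height change on the bench except the things I moved and the arm itself. The arm hides part of that view, including the easel, which I checked with the wrist camera instead.

- **Wrist tilt:** The tool's tilt drifted by up to about 6–7 degrees during the run. I brought it back in open space and checked alignment before each release.
- **Tray contact:** One fingertip touched the tray floor during a grasp, with a measured force of about 18 N. I saw no damage or displacement from it.

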